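# Set the dough press thickness stop to its setting block

### The job

Set the crust-thickness stop of the dough press: put the driver into the stop screw and turn it clockwise, a little at a time, until the setting block beneath the sprung foot just drags when you slide it by its post, lightly gripped but never jammed. Slide the block a little to feel that drag, then leave the block under the foot, the driver standing in the screw and the shaker and cup undisturbed.

Things in the scene. Friction and masses are not known exactly. Their poses are not given: they have to be found in the camera images.
- stand: Steel column and grey arm of the dough press, holding the upright stop screw. Origin on the screw's axis, 23 mm above the counter, z up; x points from the screw to the column, which stands 82 to 118 mm away. Arm top 107 mm above the counter; a lever leans back beside the column up to 165 mm high.
- screw: Stop screw with its foot, z up; origin on its axis at the centre of its slot's floor, where the driver's tip rests when home. The slot (5.5 mm wide, 15 long, 7 deep) runs along the screw's x, at first in line with the stand's x. Clockwise from above lowers screw and foot 2.0 mm per rad (counter-clockwise raises them); it stays where left and needs about 0.06 N m to turn.
- socket (a point): Centre of the rim of the screw's head: an open round steel socket above the arm, 34 mm deep down to the slot's floor, bore 17.2 mm, mouth flared to 26 mm over its top 7 mm, about 32 mm across outside. The slot lies at the bottom of the bore.
- block: Dark steel setting block, 90 (x) x 40 (y) x 20 (z) mm, 0.5 kg. Origin under its centre, z up. It lies on the bed between low guide rails (1.5 mm play each side) beneath the foot and slides along its x. A 14 mm wide link, loosely hinged to its -x end, drops down in front of the bed (59 to 65 mm from the centre) and leads out to the pull post. Keep its centre within 16 mm of the screw's axis.
- post (a point): Centre of the 21 mm wide, 8 mm high collar on the upright 16 mm pull post (aluminium, from 4 to 69 mm above the counter), 45 mm above the counter, 140 mm from the block's centre along its -x. The low link's top is 12 mm above the counter; the post gives a little up and down. Friction about 0.55 (+-15 percent): the block slides with 3.2 N free, plus 1.1 N per newton of press: 7 to 13 N when right.
- driver_grip (a point): Point on the axis of the stubby driver, amid its square black handle (22 x 22 mm, 62 mm high from 31 mm below this point to 29 mm above it); 100 mm above the tip. z up the driver; the flats of the handle face its x and y. Below the handle a round shank 15.2 mm across. Mass 0.12 kg. It stands upright in the holder at first, sunk 37 mm.
- driver_tip (a point): End of the driver's flat blade: 12 mm wide along the driver's x, 3.5 mm thick along its y, 8 mm long below the round shank. In the slot it has some 0.4 rad of free play, felt on reversing.
- holder: White plastic block 70 x 70 x 45 mm, with an upright hole 19 mm wide and 37 mm deep in which the driver stands. Origin under its centre. Fixed.
- bed: Fixed bed of the press, a steel plate 200 mm wide, its top 35 mm above the counter, from 40 mm on the -x to 130 mm on the +x side of the screw axis; origin under that axis. The screw's round foot, 22 mm across, hangs an unknown 1 to 4.6 mm over the block (0.5 to 2.3 rad of turning). Then its spring presses with 6 N per mm of travel (12 N per rad). Just dragging is 3 to 9 N; over 16 N is jammed.
- shaker: Glass shaker jar 60 mm wide, 130 mm high; origin under it. A bystander, to be left alone.
- cup: Black cup 70 mm wide, 85 mm high; origin under it. A bystander, to be left alone.
Not all that is in view belongs to the job. Leave any orange or white look-alike of the part that bears driver_grip alone.

How it is judged:
By the outcome, as a careful person would: the job done as asked, in the order asked, and still so for the second after the job is handed in, with the robot touching nothing.
It also fails if it takes over 72 s, if anything falls off the work surface, if the arm or the gripper's body presses on something with over 40 N, if the wrist force passes 120 N, or if a joint passes its speed limit or range.

### The arm

A 6-joint arm with a two-finger parallel gripper is mounted at the origin on the work surface. World frame = base frame: x ahead of the robot, y to its left, z up, the work surface at z = 0. Lengths are in mm, angles in degrees, forces in N, time in s.
With the tool pointing down it reaches from about 350 to 850 mm from the base axis. Payload 8.1 kg.
Tool frame: the origin (TCP) lies midway between the tips of the shut fingers; the grasp point (between the pads) lies 19 mm behind it; z points along the fingers, x is the direction in which the jaws open and shut, and the axes are right-handed (so a half turn about z gives the same grasp; the last joint's range is limited). The gripper opens to 85 mm and grips with 20 to 120 N. Pads are 22 mm wide; open, the fingers measure 114 mm over their backs; the gripper's body (76 mm by 85 mm) begins 54 mm behind the grasp point. The pads swing forward as they close: fully open they stand 13 mm farther back than shut.
Start: joints at [-73.705, 7.471, 85.268, -0, 87.261, -4.893], TCP at [216.877, -559.437, 231.292] pointing down, gripper open.
Joint ranges: [-169.43, 169.43], [-51.17, 129.36], [1.28, 143.12], [-76.62, 256.62], [0, 156.53], [-152.29, 152.29]. Speed limits (degrees/s): [136.94, 136.94, 159.86, 180, 180, 180].

### API

Orientations are given as [roll, pitch, yaw] about the fixed x, y, z axes, in that order (R = Rz(yaw) Ry(pitch) Rx(roll)).
In Python, from bench import monitor, cams, r gives the robot as it stands.
- The arm moves only by the tool jog_arm, never from a script. Its arguments are lists of equal length, an entry for each row: "offset": the shift along the tool's x, y, z in mm, a list of three; "delta_rot": the turn, a rotation vector about the tool's x, y, z in degrees, a list of three; "jaw": the opening in per cent of the stroke, from 0 (shut) to 100 (fully open). In form: {"offset": [[x, y, z], ...], "delta_rot": [[rx, ry, rz], ...], "jaw": [jaw, ...]}. A call has 1 to 20 rows; each row shifts and turns the pose as measured when the row begins, along the tool's axes as they then stand; what a row does not reach is not made up. A row lasts 1/10 s, in which the tool goes at most 50 mm and 8.59 degrees, less where a joint would pass 70% of its speed; a pose out of reach is approached as far as the arm can. A call is refused whole if a number of a shift passes 50 or a number of a turn 8.59, either way. A call with a gripper value outside its range is refused whole. The fingers move at their own pace and stop on an object; "newtons" is the grip in N (left out, the last holds). Time passes only in rows, so rows that do not move let the fingers close. It gives the time, the measured TCP pose, the force and the opening at its end, in the units of the state.
- monitor.sense(): the state, without advancing time (a new reading comes with each control period).
- cams.snapshot(name): name is "scene" or "top" or "wrist"; returns (picture, depth): 480x640x3 uint8, red, green, blue; 480x640 float32, mm along the optical axis (not along the pixel's ray), 0 where there is no reading.
- cams.camera_model(name): a dict with "K" (3x3 intrinsics, pixels), "camera_from_world" (4x4, takes a point from world to camera coordinates). Camera axes: x right, y down, z forward; pixel columns grow to the right and rows downward; lengths in mm; the calibration is good to about 2 mm. A picture is of the moment at which its call begins: read the wrist's pose just before it. camera_model takes no time and is no camera call; for the wrist camera it gives the pose at the moment of the call.
- r.hand_in(): hands the job in, once; it reports no verdict.
The state is a dict: "time": time; "joint_pos": joint angles; "qd": joint speeds; "joint_efforts": joint torques, N m; "tool_pos": TCP position; "tcp_rot": TCP orientation; "ft_force": force on the tool from outside, world axes, zero at the start; "wrist_torque": the same for the moment, N m; "finger_gap": finger opening in mm.
Only numpy, scipy, OpenCV 4.12 (cv2) and the standard library are available. Lean on these libraries where they do the work, as an engineer would, in place of code of your own. Each camera call takes 0.05 s, during which the arm holds its last target.

## Working session

There is one attempt and no reset: what is moved stays moved. The work goes in short steps, Python scripts to look and compute and a tool call to move; the robot and the scene stay as the last step left them, time stands still between calls to the robot, and variables do not carry over. Pictures are saved under pics/ and viewed, and the job is handed in when it is done.

Besides the shell and the picture viewer there is one more tool, called after "Emit:" by a JSON object that holds its "fn" and its "kwargs", one argument or row to a line. jog_arm: Moves the arm, as the interface text tells. Its arguments: {"type":"object","properties":{"offset":{"type":"array","items":{"type":"array","items":{"type":"number"}}},"delta_rot":{"type":"array","items":{"type":"array","items":{"type":"number"}}},"jaw":{"type":"array","items":{"type":"number"}},"newtons":{"type":"number"}},"required":["offset","delta_rot","jaw"]}

```bash
ls; mkdir -p pics; python3 - <<'E'
from bench import monitor,cams,r
import cv2
print(monitor.sense())
for n in ["scene","top","wrist"]:
    m=cams.camera_model(n);print(n,m)
    p,d=cams.snapshot(n);cv2.imwrite(f"pics/{n}0.png",p[:,:,::-1])
    import numpy as np;np.save(f"pics/{n}0.npy",d)
E
```

```text
pics
{'time': 0.0, 'joint_pos': array([-7.37055226e+01,  7.51418086e+00,  8.53285107e+01, -1.65190810e-03,
        8.72615846e+01, -4.89454898e+00]), 'qd': array([-0.08482277,  0.01377931,  0.01636377, -0.09093682, -0.02389592,
       -0.0741746 ]), 'joint_efforts': array([ 4.65058110e-04, -5.69394314e+01, -5.00544441e+01, -2.32062621e-04,
        1.48058444e-02,  1.03467093e-05]), 'tool_pos': array([ 216.71129122, -558.91459218,  230.26146267]), 'tcp_rot': array([-1.79992747e+02,  1.04036707e-01, -6.88108866e+01]), 'ft_force': array([-0.17595311,  0.26282347,  0.61662917]), 'wrist_torque': array([-0.06999064,  0.0304677 , -0.01196177]), 'finger_gap': 85.2660859728303}
scene {'K': array([[514.71079947,   0.        , 316.65485082],
       [  0.        , 514.71079947, 239.0466771 ],
       [  0.        ,   0.        ,   1.        ]]), 'camera_from_world': array([[ 6.99136343e-01,  7.14974136e-01,  4.51205222e-03,
        -4.24288514e+02],
       [ 3.95210761e-01, -3.81181866e-01, -8.35768413e-01,
        -1.25623655e+02],
       [-5.95832886e-01,  5.86099283e-01, -5.49063568e-01,
     
[... 465 characters left out ...]
      [ 1.76779121e-01,  1.52547854e-02, -9.84132325e-01,
         1.09766869e+03],
       [ 0.00000000e+00,  0.00000000e+00,  0.00000000e+00,
         1.00000000e+00]])}
wrist {'K': array([[330.96877713,   0.        , 316.85136455],
       [  0.        , 330.96877713, 238.98743864],
       [  0.        ,   0.        ,   1.        ]]), 'camera_from_world': array([[ 3.60736711e-01, -9.32663324e-01, -2.85477866e-03,
        -5.98281306e+02],
       [-8.89717957e-01, -3.45041184e-01,  2.98912259e-01,
        -3.94630812e+01],
       [-2.79769517e-01, -1.05288677e-01, -9.54276329e-01,
         3.81657628e+02],
       [ 0.00000000e+00,  0.00000000e+00,  0.00000000e+00,
         1.00000000e+00]])}
```

View pics/scene0.png

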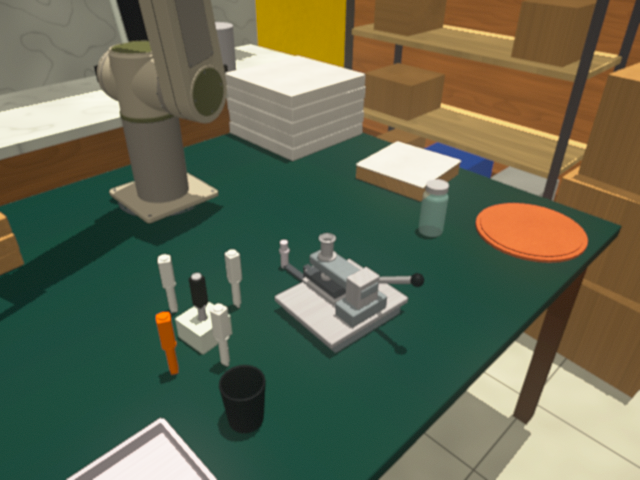

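View pics/top0.png

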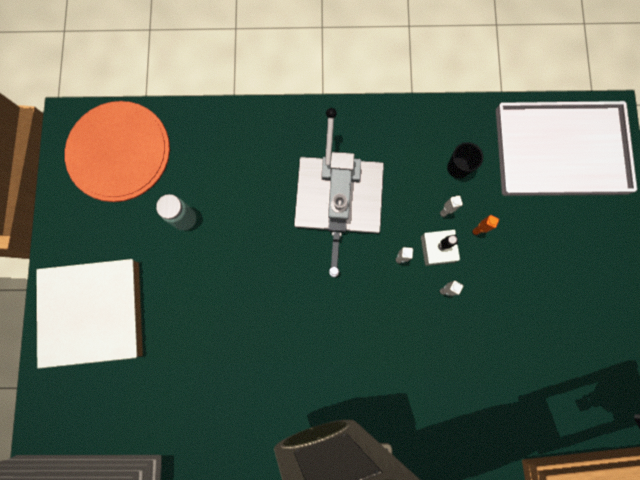

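View pics/wrist0.png

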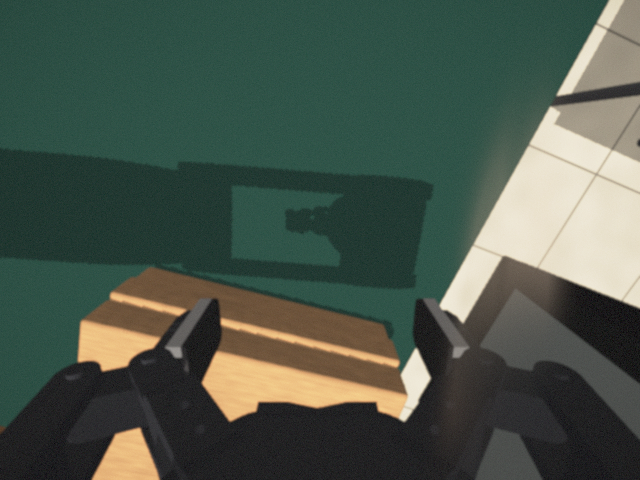

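Candidates for the driver (top view): black handle (449,241) standing in the white holder; white look-alikes (452,204), (405,254) and (453,288); orange (487,224). By the description I choose the black one and check it in a crop.

```bash
python3 - <<'E'
import cv2
a=cv2.imread("pics/top0.png");b=cv2.imread("pics/scene0.png")
cv2.imwrite("pics/c1.png",cv2.resize(a[180:310,380:510],None,fx=5,fy=5,interpolation=cv2.INTER_CUBIC)[:600])
cv2.imwrite("pics/c2.png",cv2.resize(a[95:285,285:395],None,fx=3.1,fy=3.1,interpolation=cv2.INTER_CUBIC))
cv2.imwrite("pics/c3.png",cv2.resize(b[230:390,140:260],None,fx=3.7,fy=3.7,interpolation=cv2.INTER_CUBIC))
cv2.imwrite("pics/c4.png",cv2.resize(b[220:360,260:440],None,fx=4,fy=4,interpolation=cv2.INTER_CUBIC))
E
```

```text
(no output)
```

View pics/c1.png

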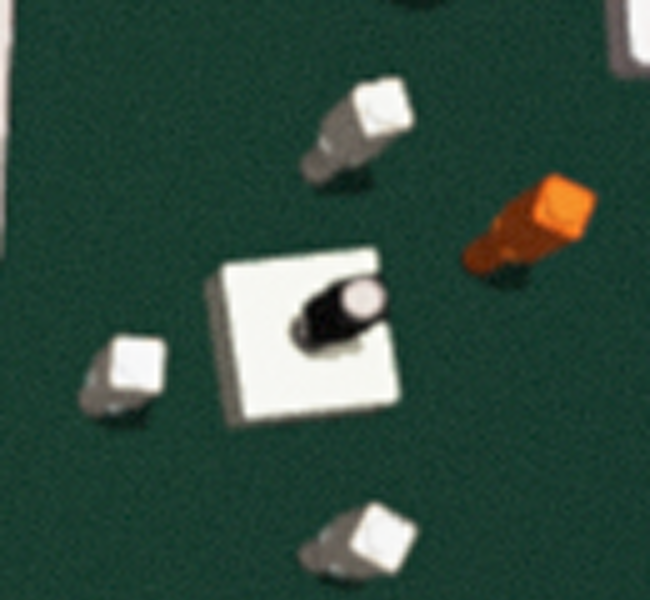

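View pics/c2.png

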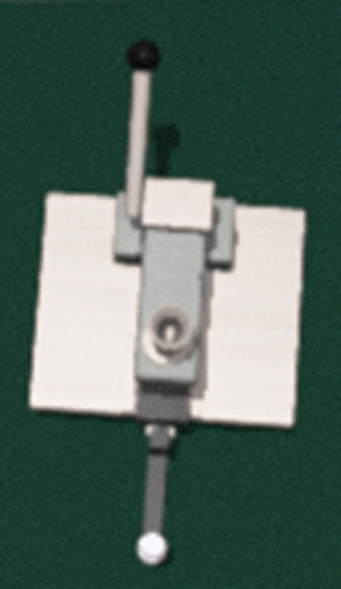

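View pics/c3.png

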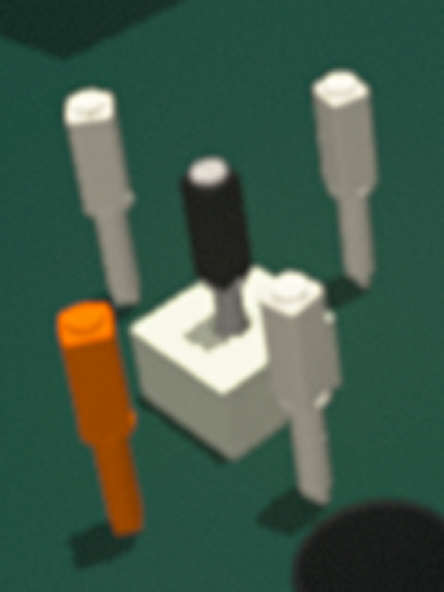

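View pics/c4.png

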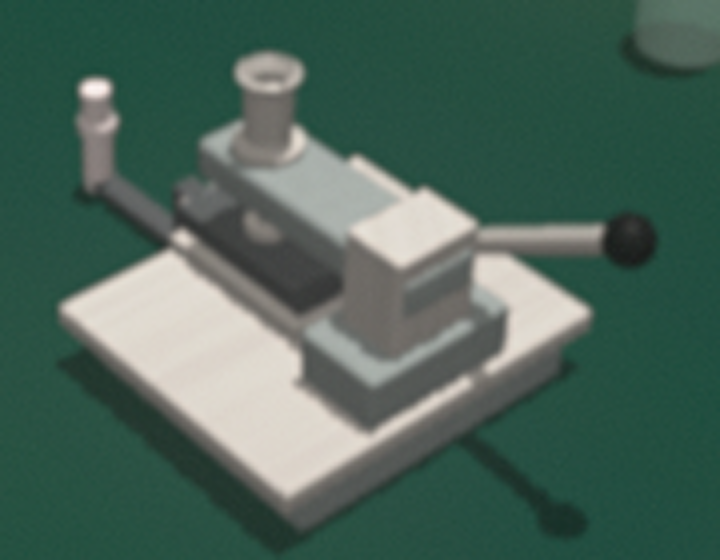

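```bash
cat > h.py <<'E'
import numpy as np,cv2
def tri(obs):
    A=[];
    for m,(u,v) in obs:
        P=m["K"]@np.asarray(m["camera_from_world"])[:3]
        A+= [u*P[2]-P[0], v*P[2]-P[1]]
    A=np.array(A);x=np.linalg.lstsq(A[:,:3],-A[:,3],rcond=None)[0]
    for m,(u,v) in obs: print("   reproj err",proj(m,x)-[u,v])
    return x
def proj(m,X):
    P=m["K"]@np.asarray(m["camera_from_world"])[:3]
    q=P@np.r_[X,1];return q[:2]/q[2]
def onz(m,uv,z):
    T=np.asarray(m["camera_from_world"]);R=T[:3,:3];c=-R.T@T[:3,3]
    d=R.T@np.linalg.inv(m["K"])@np.r_[uv,1];return c+d*(z-c[2])/d[2]
E
python3 - <<'E'
from bench import cams
from h import *
t=cams.camera_model("top");s=cams.camera_model("scene")
for n,a,b in [("drivertop",(452.6,239.8),(196.8,275.9)),("rim",(339.8,202.1),(327.5,238)),("posttop",(334,271.5),(284,242))]:
    print(n,tri([(t,a),(s,b)]))
c=lambda x,y:(x/5+380,y/5+180)
H=[onz(t,c(*p),45) for p in [(222,265),(377,249),(400,400),(242,419)]]
print(np.round(H,1),np.mean(H,0))
c2=lambda x,y:(x/3.1+285,y/3.1+95)
for p in [(46,193),(305,210),(297,425),(31,408)]: print(onz(t,c2(*p),35))
for n,uv in [("shaker",(170,205)),("cup",(465,160))]: print(n,onz(t,uv,100))
for n,p in [("w1",(383,108)),("or",(565,207)),("w2",(138,364)),("w3",(385,540))]: print(n,onz(t,c(*p),125))
for n,p in [("w1",(318,170)),("or",(478,260)),("w2",(95,405)),("w3",(315,555))]: print(n,onz(t,c(*p),0))
E
```

```text
reproj err [-0.7523389  -0.46677351]
   reproj err [-1.0136122  -0.01085589]
drivertop [ 546.15938626 -234.87802126  138.57816579]
   reproj err [-0.88232768 -0.76909437]
   reproj err [-1.21902684  0.17022588]
rim [628.90411912   3.12079375 147.65156562]
   reproj err [-0.56068059 -0.43733214]
   reproj err [-0.68929564  0.06231731]
posttop [488.32789834  14.59614966  66.14282638]
[[ 577.4 -197.4   45. ]
 [ 584.4 -269.3   45. ]
 [ 513.9 -275.8   45. ]
 [ 505.7 -203.3   45. ]] [ 545.35795236 -236.46576548   45.        ]
[767.37046524  91.19628773  35.        ]
[ 751.39368653 -109.26233561   35.        ]
[582.27682172 -98.0886564   35.        ]
[597.08796964 102.72018146  35.        ]
shaker [636.0228726  380.08736095 100.        ]
cup [ 734.17600531 -284.66226049  100.        ]
w1 [ 631.5585385  -253.32523328  125.        ]
or [ 586.94069075 -328.93251911  125.        ]
w2 [ 520.04880251 -142.77261918  125.        ]
w3 [ 444.36331913 -243.63164893  125.        ]
w1 [ 632.05469042 -255.39107009    0.        ]
or [ 587.09880855 -329.64413888    0.        ]
w2 [ 518.34978811 -143.61523211    0.        ]
w3 [ 446.46232828 -244.38976119    0.        ]
```

```bash
cat >> h.py <<'E'
from scipy.spatial.transform import Rotation as Ro
def state():
    from bench import monitor
    s=monitor.sense();return s,np.array(s["tool_pos"]),Ro.from_euler("xyz",s["tcp_rot"],degrees=True)
def plan(xyz,yaw,roll=180,pitch=0):
    s,p,R=state()
    G=Ro.from_euler("xyz",[roll,pitch,yaw],degrees=True)
    off=R.inv().apply(np.array(xyz)-p); rot=(R.inv()*G).as_rotvec(degrees=True)
    print("t",round(s["time"],2),"tcp",p.round(1),s["tcp_rot"].round(1),"J",s["joint_pos"].round(0),"gap",round(s["finger_gap"],1))
    print("off tool",off.round(1),"rot",rot.round(2),"n",int(max(np.ceil(np.linalg.norm(off)/48),np.ceil(np.linalg.norm(rot)/8.4))))
E
python3 - <<'E'
from bench import cams
from h import *
m=cams.camera_model("wrist");s,p,R=state()
T=m["camera_from_world"];c=-T[:3,:3].T@T[:3,3]
print("cam in tool",R.inv().apply(c-p),"axes(tool) x,y,z",R.inv().apply(T[:3,:3]).round(3))
plan([546,-235,260],-68.8)
E
```

```text
cam in tool [  -0.33597481  -75.91320239 -143.95379804] axes(tool) x,y,z [[ 1.     0.001  0.001]
 [-0.     0.954 -0.299]
 [-0.001  0.299  0.954]]
t 0.15 tcp [ 216.8 -559.   230.5] [-1.80e+02  1.00e-01 -6.88e+01] J [-74.   8.  85.  -0.  87.  -5.] gap 85.2
off tool [-183.2 -424.1  -29.2] rot [-0.01  0.08 -0.01] n 10
```

```bash
cat >> h.py <<'E'
def rows(xyz,yaw,n=None,dec=0):
    """rows along straight world line with tool pointing down"""
    s,p,R=state()
    plan(xyz,yaw)
    y0=s["tcp_rot"][2]; dy=yaw-y0
    d=np.array(xyz)-p
    n=n or int(max(np.ceil(np.linalg.norm(d)/45),np.ceil(abs(dy)/8.4)))
    out=[];P=p.copy();Y=y0
    for i in range(n):
        Q=p+d*(i+1)/n
        ry=round((yaw-Y)/(n-i),1); 
        c,si=np.cos(np.radians(Y)),np.sin(np.radians(Y))
        v=Q-P;o=np.round([c*v[0]+si*v[1],si*v[0]-c*v[1],-v[2]],dec)
        P=P+[c*o[0]+si*o[1],si*o[0]-c*o[1],-o[2]];Y+=ry
        out.append((o.tolist(),-ry))
    print('offset',[o for o,_ in out]);print('delta_rot',[[0,0,round(q,1)] for _,q in out])
E
python3 -c "
from h import *
rows([546,-235,260],85)"
```

```text
t 0.15 tcp [ 216.8 -559.   230.5] [-1.80e+02  1.00e-01 -6.88e+01] J [-74.   8.  85.  -0.  87.  -5.] gap 85.2
off tool [-183.2 -424.1  -29.2] rot [-1.1000e-01  2.0000e-02 -1.5381e+02] n 19
offset [[-10.0, -22.0, -2.0], [-6.0, -24.0, -1.0], [-3.0, -24.0, -2.0], [0.0, -24.0, -1.0], [4.0, -24.0, -2.0], [7.0, -23.0, -1.0], [11.0, -22.0, -2.0], [13.0, -21.0, -1.0], [16.0, -18.0, -2.0], [19.0, -16.0, -2.0], [20.0, -13.0, -1.0], [22.0, -10.0, -2.0], [24.0, -6.0, -1.0], [24.0, -4.0, -2.0], [24.0, 0.0, -1.0], [24.0, 4.0, -2.0], [23.0, 6.0, -1.0], [22.0, 10.0, -2.0], [21.0, 14.0, -2.0]]
delta_rot [[0, 0, np.float64(-8.1)], [0, 0, np.float64(-8.1)], [0, 0, np.float64(-8.1)], [0, 0, np.float64(-8.1)], [0, 0, np.float64(-8.1)], [0, 0, np.float64(-8.1)], [0, 0, np.float64(-8.1)], [0, 0, np.float64(-8.1)], [0, 0, np.float64(-8.1)], [0, 0, np.float64(-8.1)], [0, 0, np.float64(-8.1)], [0, 0, np.float64(-8.1)], [0, 0, np.float64(-8.1)], [0, 0, np.float64(-8.1)], [0, 0, np.float64(-8.1)], [0, 0, np.float64(-8.1)], [0, 0, np.float64(-8.1)], [0, 0, np.float64(-8.1)], [0, 0, np.float64(-8.0)]]
```

Emit:
{"fn": "jog_arm", "kwargs": {
  "offset": [
    [-10,-22,-2],
    [-6,-24,-1],
    [-3,-24,-2],
    [0,-24,-1],
    [4,-24,-2],
    [7,-23,-1],
    [11,-22,-2],
    [13,-21,-1],
    [16,-18,-2],
    [19,-16,-2],
    [20,-13,-1],
    [22,-10,-2],
    [24,-6,-1],
    [24,-4,-2],
    [24,0,-1],
    [24,4,-2],
    [23,6,-1],
    [22,10,-2],
    [21,14,-2],
    [0,0,0]
  ],
  "delta_rot": [
    [0,0,-8.1],
    [0,0,-8.1],
    [0,0,-8.1],
    [0,0,-8.1],
    [0,0,-8.1],
    [0,0,-8.1],
    [0,0,-8.1],
    [0,0,-8.1],
    [0,0,-8.1],
    [0,0,-8.1],
    [0,0,-8.1],
    [0,0,-8.1],
    [0,0,-8.1],
    [0,0,-8.1],
    [0,0,-8.1],
    [0,0,-8.1],
    [0,0,-8.1],
    [0,0,-8.1],
    [0,0,-8],
    [0,0,0]
  ],
  "jaw": [100,100,100,100,100,100,100,100,100,100,100,100,100,100,100,100,100,100,100,100]
}}

```text
time: 2.15
tool_pos: [539.0, -203.1, 254.3]
tcp_rot: [-179.5, -0.7, 91.3]
ft_force: [-0.4, -0.5, 0.1]
finger_gap: 85.3
```

```bash
cat >> h.py <<'E'
def snap(n,f,crop=None,k=1):
    from bench import cams,monitor
    m=cams.camera_model(n);p,d=cams.snapshot(n)
    p=p[:,:,::-1]
    cv2.imwrite(f"pics/{f}_full.png",p);np.save(f"pics/{f}.npy",d)
    if crop: x0,y0,x1,y1=crop;p=p[y0:y1,x0:x1]
    cv2.imwrite(f"pics/{f}.png",cv2.resize(p,None,fx=k,fy=k,interpolation=cv2.INTER_CUBIC))
    import pickle;pickle.dump(m,open(f"pics/{f}.pkl","wb"))
    return m
def lm(f):
    import pickle;return pickle.load(open(f"pics/{f}.pkl","rb"))
E
python3 -c "
from h import *
plan([546,-235,260],85)
snap('wrist','w1')"
```

```text
t 2.15 tcp [ 539.  -203.1  254.3] [-179.5   -0.7   91.3] J [ -26.    4.   87.    0.   90. -117.] gap 85.3
off tool [-32.    6.2  -6.1] rot [-0.53 -0.67  6.32] n 1
```

View pics/w1.png

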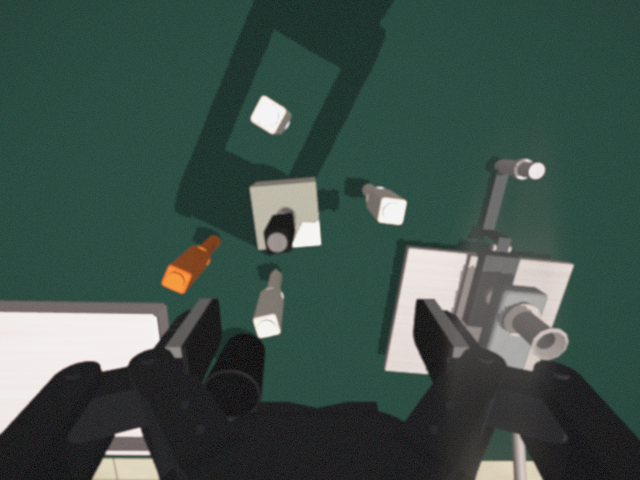

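```bash
python3 - <<'E'
import cv2
a=cv2.imread("pics/w1_full.png")
cv2.imwrite("pics/c5.png",cv2.resize(a[170:260,230:340],None,fx=6,fy=6,interpolation=cv2.INTER_CUBIC))
cv2.imwrite("pics/c6.png",cv2.resize(a[140:380,440:600],None,fx=2.5,fy=2.5,interpolation=cv2.INTER_CUBIC))
E
```

```text
(no output)
```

View pics/c5.png

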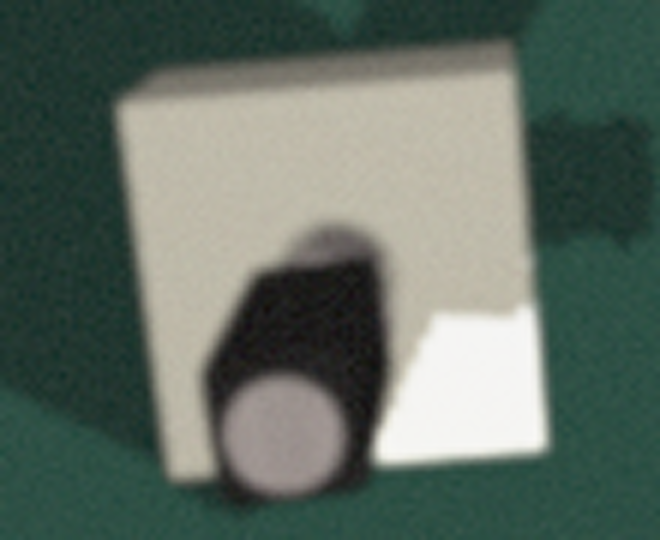

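View pics/c6.png

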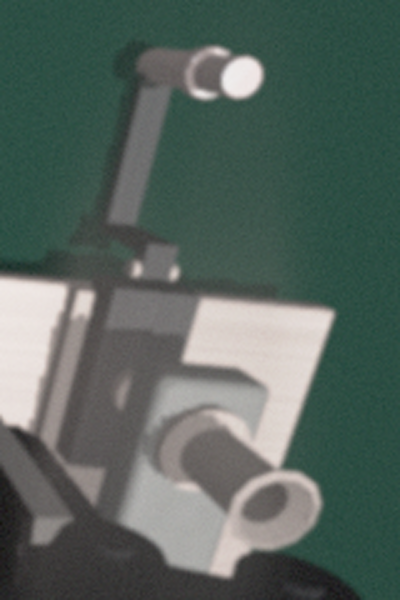

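```bash
python3 - <<'E'
from bench import cams
from h import *
t=cams.camera_model("top");s=cams.camera_model("scene");w=lm("w1")
for n,a,b,c in [("drivertop",(452.6,239.8),(196.8,275.9),(277.3,242.2)),("rim",(339.8,202.1),(327.5,238),(547,341)),("posttop",(334,271.5),(284,242),(537.2,170.8))]:
    print(n,tri([(t,a),(s,b),(w,c)]))
c=lambda x,y:np.array((x/6+230,y/6+170))
H=[onz(w,c(*p),45) for p in [(118,103),(513,72),(549,451),(170,482)]]
print(np.round(H,1),np.mean(H,0))
for p,q in [((228,502),(372,488)),((208,372),(385,352))]:
  a=onz(w,c(*p),137);b=onz(w,c(*q),137);print(a,b,np.degrees(np.arctan2(*(b-a)[1::-1])))
a=onz(w,c(257,272),77);b=onz(w,c(373,258),77);print(a,b,np.degrees(np.arctan2(*(b-a)[1::-1])))
E
```

```text
reproj err [-0.87819974 -0.36411307]
   reproj err [-0.94857357 -0.03298691]
   reproj err [-1.07504879  0.44651043]
drivertop [ 545.97125348 -234.64807647  138.40081715]
   reproj err [-0.89339253 -0.8586756 ]
   reproj err [-1.16251632  0.0339367 ]
   reproj err [-0.53272255 -0.60684709]
rim [629.01415191   3.15507123 147.99739715]
   reproj err [-0.76833184 -0.49451146]
   reproj err [-0.51883612 -0.33556867]
   reproj err [-2.55896765 -0.60214513]
posttop [488.37119032  15.08216358  66.97290376]
[[ 514.1 -272.2   45. ]
 [ 507.2 -202.3   45. ]
 [ 577.6 -194.    45. ]
 [ 585.  -265.    45. ]] [ 545.98132639 -233.35846213   45.        ]
[ 556.20290986 -241.79286653  137.        ] [ 553.78373224 -221.74650012  137.        ] 96.88112801238029
[ 537.43525054 -244.13744423  137.        ] [ 534.15294827 -219.9874269   137.        ] 97.73981852044541
[ 537.02376213 -244.28916111   77.        ] [ 534.28627348 -225.11663593   77.        ] 98.12587474090049
```

```bash
python3 -c "
from h import *
rows([546,-234,200],97,2)"
```

```text
t 2.2 tcp [ 538.1 -204.2  254. ] [-179.5   -0.7   91. ] J [ -26.    4.   87.    0.   90. -117.] gap 85.6
off tool [-30.6   7.8  53.6] rot [-0.51 -0.69 -5.95] n 2
offset [[-15.0, 4.0, 27.0], [-15.0, 3.0, 27.0]]
delta_rot [[0, 0, np.float64(-3.0)], [0, 0, np.float64(-3.0)]]
```

Emit:
{"fn": "jog_arm", "kwargs": {
  "offset": [
    [-15,4,27],
    [-15,4,27],
    [0,0,0],
    [0,0,0]
  ],
  "delta_rot": [
    [-0.5,-0.7,-3],
    [0,0,-3],
    [0,0,0],
    [0,0,0]
  ],
  "jaw": [100,90,75,65]
}}

```text
time: 2.6
tool_pos: [546.0, -236.0, 199.3]
tcp_rot: [-180.0, 0.1, 96.7]
ft_force: [0.3, -0.3, 0.6]
finger_gap: 55.4
```

```bash
python3 -c "
from h import *
rows([546,-234,88],97,3)"
```

```text
t 2.6 tcp [ 546.  -236.   199.3] [-1.80e+02  1.00e-01  9.67e+01] J [ -28.    8.   88.   -0.   84. -125.] gap 55.4
off tool [  2.2   0.2 111.3] rot [-0.03  0.11 -0.34] n 3
offset [[1.0, 0.0, 37.0], [0.0, 0.0, 37.0], [1.0, 0.0, 37.0]]
delta_rot [[0, 0, np.float64(-0.1)], [0, 0, np.float64(-0.1)], [0, 0, np.float64(-0.1)]]
```

Emit:
{"fn": "jog_arm", "kwargs": {
  "offset": [
    [2,0,37],
    [0,0,37],
    [0,0,36],
    [0,0,0],
    [0,0,0],
    [0,0,0],
    [0,0,0],
    [0,0,0]
  ],
  "delta_rot": [
    [0,0,0],
    [0,0,0],
    [0,0,0],
    [0,0,0],
    [0,0,0],
    [0,0,0],
    [0,0,0],
    [0,0,0]
  ],
  "jaw": [65,65,60,40,20,10,10,10],
  "newtons": 60
}}

```text
time: 3.4
tool_pos: [549.7, -235.9, 101.1]
tcp_rot: [179.4, 0.4, 95.9]
ft_force: [-1.6, 2.3, -3.1]
finger_gap: 21.3
```

```bash
python3 -c "
from h import *
plan([546,-234,200],97)"
```

```text
t 3.4 tcp [ 549.7 -235.9  101.1] [179.4   0.4  95.9] J [ -28.   12.   94.   -0.   73. -124.] gap 21.3
off tool [  1.5  -2.4 -98.9] rot [ 0.61  0.44 -1.13] n 3
```

Emit:
{"fn": "jog_arm", "kwargs": {
  "offset": [
    [0,0,-20],
    [0,0,-40],
    [0,0,-45],
    [0,0,-45],
    [0,0,-10],
    [0,0,0]
  ],
  "delta_rot": [
    [0,0,0],
    [0,0,0],
    [0,0,0],
    [0,0,0],
    [0,0,0],
    [0,0,0]
  ],
  "jaw": [10,10,10,10,10,10]
}}

```text
time: 4.0
tool_pos: [549.4, -237.9, 273.8]
tcp_rot: [178.9, 1.0, 95.8]
ft_force: [0.7, 0.7, -1.9]
finger_gap: 21.2
```

```bash
python3 -c "
from h import *
plan([546,-234,200],97)
snap('wrist','w2')
plan([546,-234,200],97)
snap('scene','s2',(130,170,270,310),4)
"
```

```text
t 4.0 tcp [ 549.4 -237.9  273.8] [178.9   1.   95.8] J [ -28.    5.   83.   -0.   90. -124.] gap 21.2
off tool [ 5.5 -4.4 73.6] rot [ 1.08  1.03 -1.24] n 2
t 4.05 tcp [ 549.5 -238.   273.5] [178.9   1.   95.8] J [ -28.    5.   83.   -0.   90. -124.] gap 21.5
off tool [ 5.6 -4.5 73.4] rot [ 1.09  1.04 -1.23] n 2
```

View pics/w2.png

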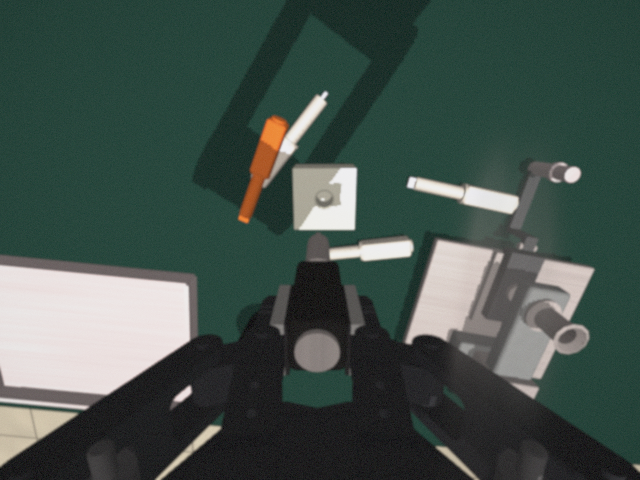

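View pics/s2.png

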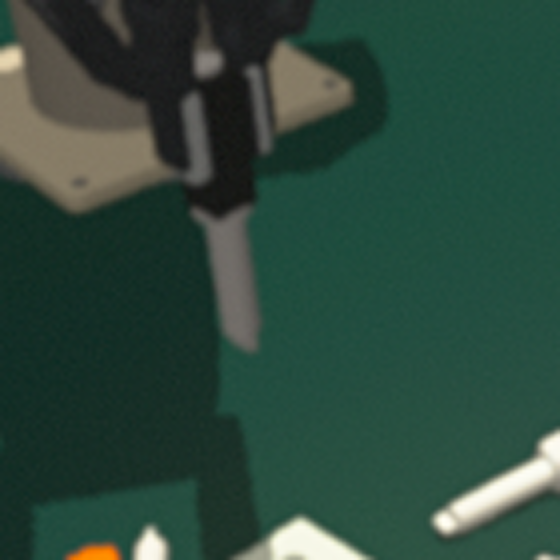

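```bash
python3 - <<'E'
import cv2
a=cv2.imread("pics/w2_full.png")
cv2.imwrite("pics/c7.png",cv2.resize(a[220:300,280:360],None,fx=7,fy=7,interpolation=cv2.INTER_CUBIC))
b=cv2.imread("pics/s2_full.png")
cv2.imwrite("pics/c8.png",cv2.resize(b[225:265,165:215],None,fx=12,fy=12,interpolation=cv2.INTER_CUBIC))
cv2.imwrite("pics/c9.png",cv2.resize(a[60:260,200:560],None,fx=2.2,fy=2.2,interpolation=cv2.INTER_CUBIC))
E
```

```text
(no output)
```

View pics/c7.png

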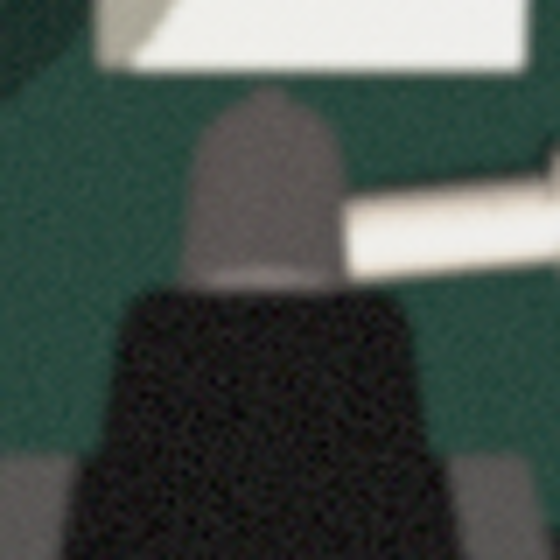

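View pics/c8.png

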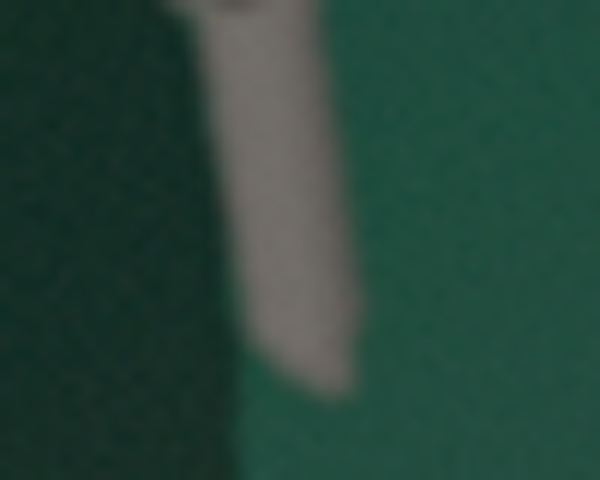

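View pics/c9.png

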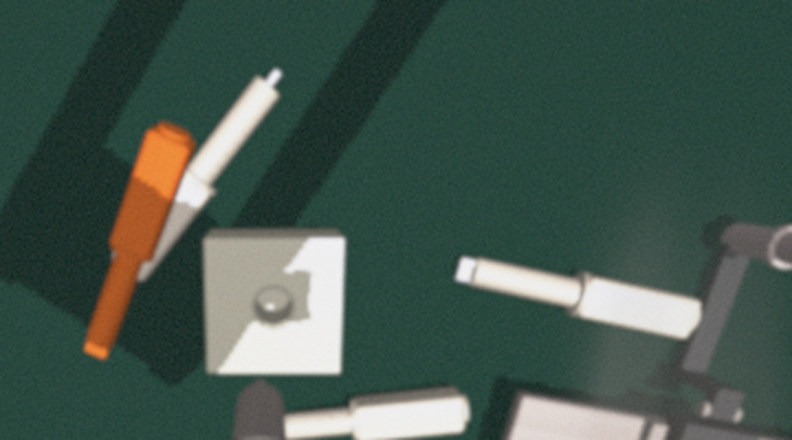

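View pics/s2_full.png

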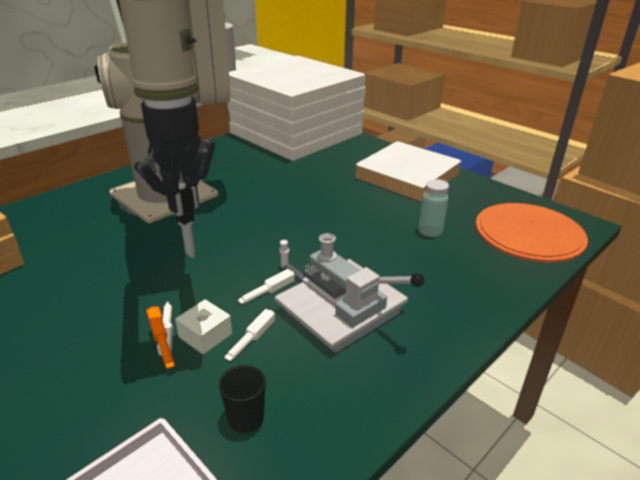

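```bash
python3 -c "
from h import *
rows([630,3,280],85.5,8)"
```

```text
t 4.1 tcp [ 548.8 -237.5  271.4] [179.1   0.9  95.8] J [ -28.    5.   84.   -0.   90. -124.] gap 21.4
off tool [230.9 105.1 -10.6] rot [ 1.03  0.82 10.27] n 6
offset [[29.0, 13.0, -1.0], [29.0, 13.0, -1.0], [30.0, 11.0, -1.0], [29.0, 12.0, -1.0], [30.0, 10.0, -1.0], [30.0, 10.0, -1.0], [31.0, 9.0, -2.0], [30.0, 8.0, -1.0]]
delta_rot [[0, 0, np.float64(1.3)], [0, 0, np.float64(1.3)], [0, 0, np.float64(1.3)], [0, 0, np.float64(1.3)], [0, 0, np.float64(1.3)], [0, 0, np.float64(1.3)], [0, 0, np.float64(1.2)], [0, 0, np.float64(1.3)]]
```

Emit:
{"fn": "jog_arm", "kwargs": {
  "offset": [
    [29,13,-1],
    [29,13,-1],
    [30,11,-1],
    [29,12,-1],
    [30,10,-1],
    [30,10,-1],
    [20,6,-2],
    [10,3,-1],
    [0,0,0],
    [0,0,0]
  ],
  "delta_rot": [
    [1,0.8,1.3],
    [0,0,1.3],
    [0,0,1.3],
    [0,0,1.3],
    [0,0,1.3],
    [0,0,1.3],
    [0,0,1.2],
    [0,0,1.3],
    [0,0,0],
    [0,0,0]
  ],
  "jaw": [10,10,10,10,10,10,10,10,10,10]
}}

```text
time: 5.1
tool_pos: [614.1, -20.1, 252.3]
tcp_rot: [-177.9, -0.0, 84.9]
ft_force: [0.3, -0.0, -2.2]
finger_gap: 21.3
```

```bash
python3 -c "
from h import *
rows([630,3,265],85.5,2)"
```

```text
t 5.1 tcp [614.1 -20.1 252.3] [-177.9   -0.    84.9] J [ -7.  11.  79.  -0.  92. -92.] gap 21.3
off tool [ 24.4  13.3 -13.2] rot [-2.13 -0.05 -0.6 ] n 1
offset [[12.0, 7.0, -6.0], [12.0, 7.0, -7.0]]
delta_rot [[0, 0, np.float64(-0.3)], [0, 0, np.float64(-0.3)]]
```

Emit:
{"fn": "jog_arm", "kwargs": {
  "offset": [
    [12,7,-20],
    [12,6,-5],
    [0,0,0],
    [0,0,0]
  ],
  "delta_rot": [
    [-1,0,-0.3],
    [-1,0,-0.3],
    [0,0,0],
    [0,0,0]
  ],
  "jaw": [10,10,10,10]
}}

```text
time: 5.5
tool_pos: [628.3, 0.2, 272.3]
tcp_rot: [-179.5, 0.0, 85.4]
ft_force: [0.2, -0.6, -0.9]
finger_gap: 20.8
```

```bash
python3 -c "
from h import *
rows([630,3,265],85.5,2)
snap('wrist','w3');snap('scene','s3',(250,150,400,270),5);snap('top','t3',(280,130,400,290),3.7)"
```

```text
t 5.5 tcp [6.283e+02 2.000e-01 2.723e+02] [-179.5    0.    85.4] J [ -5.  12.  76.  -0.  92. -90.] gap 20.8
off tool [2.9 1.5 7.2] rot [-0.46  0.01 -0.06] n 1
offset [[1.0, 1.0, 4.0], [2.0, 0.0, 3.0]]
delta_rot [[0, 0, np.float64(-0.0)], [0, 0, np.float64(-0.1)]]
```

View pics/w3.png

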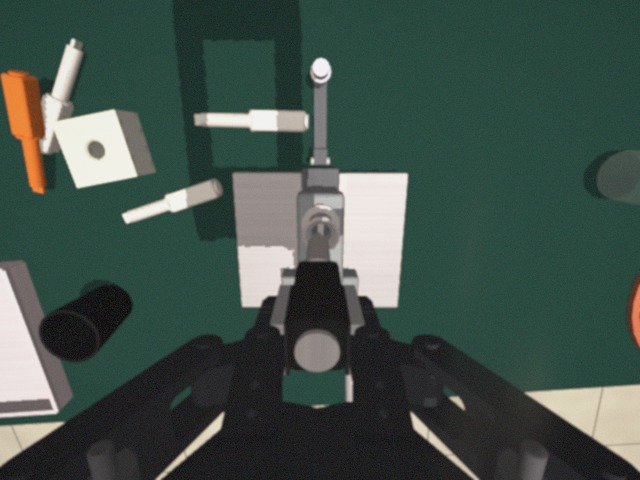

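View pics/s3.png

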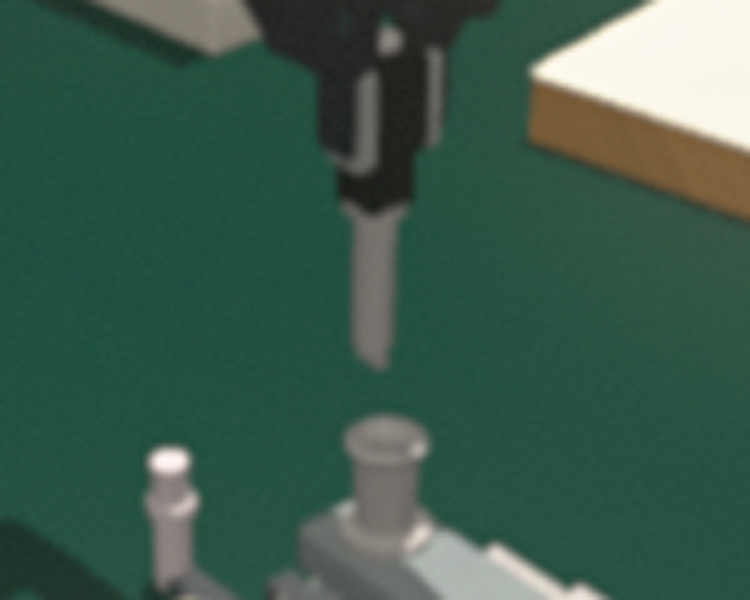

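View pics/t3.png

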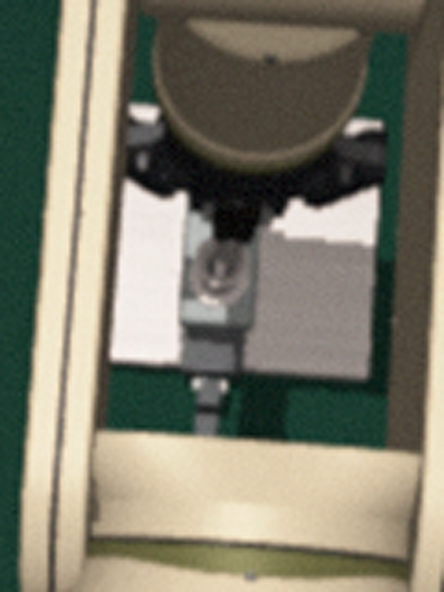

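```bash
python3 - <<'E'
import cv2
a=cv2.imread("pics/w3_full.png")
cv2.imwrite("pics/c10.png",cv2.resize(a[190:270,280:360],None,fx=7,fy=7,interpolation=cv2.INTER_CUBIC))
E
```

```text
(no output)
```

View pics/c10.png

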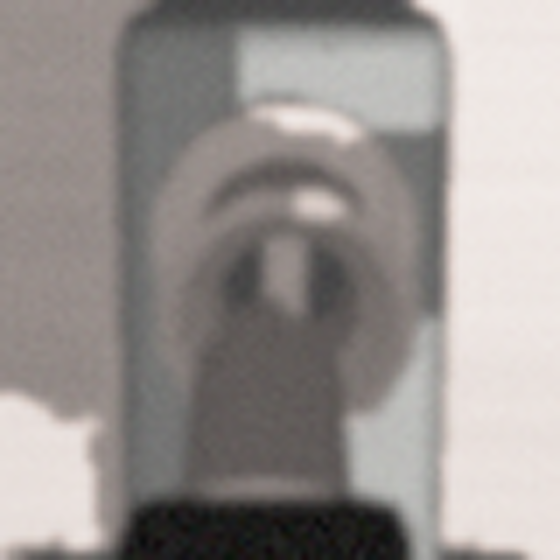

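```bash
python3 - <<'E'
from h import *
m=lm("w3");w1=lm("w1")
print("rim",onz(m,(320.1,223.9),147.5),"slot",onz(m,(320.6,228.2),114))
from bench import cams
print(tri([(m,(320.1,223.9)),(w1,(546.6,340.6))]))
s,p,R=state();print(p)
# tip line
for tx in [(0.3,-0.5,93)]: print("tip",R.apply(tx)+p)
E
```

```text
rim [621.34900053   3.81311048 147.5       ] slot [634.07434265   3.63653708 114.        ]
   reproj err [-1.52042048  4.06459675]
   reproj err [ 1.82133665 -3.73236383]
[624.06282354   2.30500891 150.12168229]
[6.28155798e+02 1.99764481e-01 2.72068218e+02]
tip [6.26881814e+02 6.07493563e-01 1.79076010e+02]
```

```bash
python3 - <<'E'
from h import *
m=lm("w3");s=lm("s3");t=lm("t3");w1=lm("w1")
print("rim near edge x",onz(m,(320.1,203.9),147.5)+[16,0,0])
st,p,R=state()
for dy in (-6,0,6):
  for tx in [(0.3,-0.5+dy,93)]:
    X=R.apply(tx)+p;q=proj(s,X);print(X.round(1),"scene crop",(q+.5-[250,150])*5)
print("shank end r",)
for x in (627,629,631):
  for y in (3.5,): 
    q=proj(s,[x,y,147.5]);qt=proj(t,[x,y,147.5]);print(x,"scene crop",(q+.5-[250,150])*5,"top crop",(qt+.5-[280,130])*3.7, "wrist crop",(proj(m,[x,y,147.5])+.5-[280,190])*7,(proj(m,[x,y,114])+.5-[280,190])*7,(proj(m,[x-16,y,147.5])+.5-[280,190])*7)
E
```

```text
rim near edge x [620.42000662   5.12720347 147.5       ]
[620.9   1.1 179.1] scene crop [366.16350586 366.74210527]
[6.269e+02 6.000e-01 1.791e+02] scene crop [376.56295089 373.35648353]
[6.329e+02 1.000e-01 1.790e+02] scene crop [387.04532753 380.02360892]
shank end r
627 scene crop [381.04804001 441.3341817 ] top crop [219.2271191  269.05198952] wrist crop [285.23861219 286.35306598] [282.63464351 220.25154416] [274.80808401 156.55446142]
629 scene crop [384.78007253 443.40488707] top crop [219.17627249 265.68322816] wrist crop [286.51818414 302.27619571] [283.78748456 234.66008469] [276.13107344 173.01788298]
631 scene crop [388.52120452 445.48064125] top crop [219.12545966 262.31670539] wrist crop [287.7924796  318.13366423] [284.93605959 249.01530708] [277.44851586 189.41227678]
```

Emit:
{"fn": "jog_arm", "kwargs": {
  "offset": [
    [3,3,13],
    [0,0,13],
    [0,0,0],
    [0,0,0]
  ],
  "delta_rot": [
    [-0.5,0,-0.1],
    [0,0,0],
    [0,0,0],
    [0,0,0]
  ],
  "jaw": [10,10,10,10]
}}

```text
time: 6.05
tool_pos: [630.4, 1.4, 243.9]
tcp_rot: [-179.9, 0.0, 85.4]
ft_force: [1.0, 0.0, -0.7]
finger_gap: 21.2
```

```bash
python3 -c "
from h import *
rows([631,3,245],85.5,2)
snap('wrist','w4',(280,190,360,270),7);snap('scene','s4',(290,180,370,270),6.5)
m=lm('w4');s=lm('s4')
for x in (629.5,):
  for z in (147.5,114): print(z,(proj(m,[x,3.5,z])+.5-[280,190])*7,(proj(s,[x,3.5,z])+.5-[290,180])*6.5)
"
```

```text
t 6.05 tcp [630.4   1.4 243.9] [-179.9    0.    85.4] J [ -5.  12.  79.  -0.  89. -90.] gap 21.2
off tool [ 1.6  0.5 -1.1] rot [-0.11  0.03 -0.08] n 1
offset [[1.0, 0.0, -1.0], [1.0, 0.0, -0.0]]
delta_rot [[0, 0, np.float64(-0.0)], [0, 0, np.float64(-0.1)]]
147.5 [277.63413336 354.8986966 ] [241.42885149 382.10035704]
114 [275.7174188  273.14447659] [239.72350006 476.1658381 ]
```

View pics/w4.png

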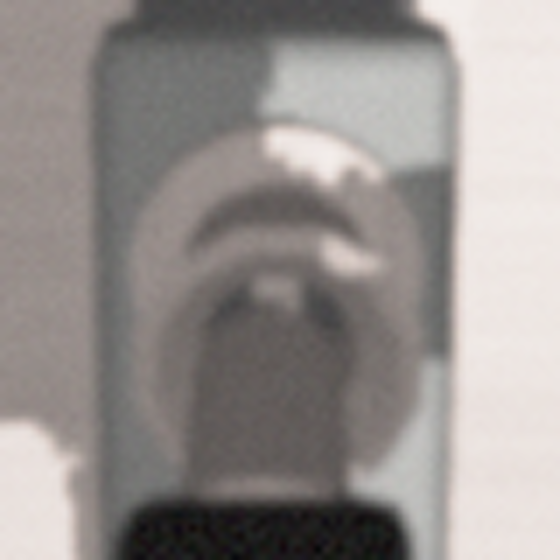

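View pics/s4.png

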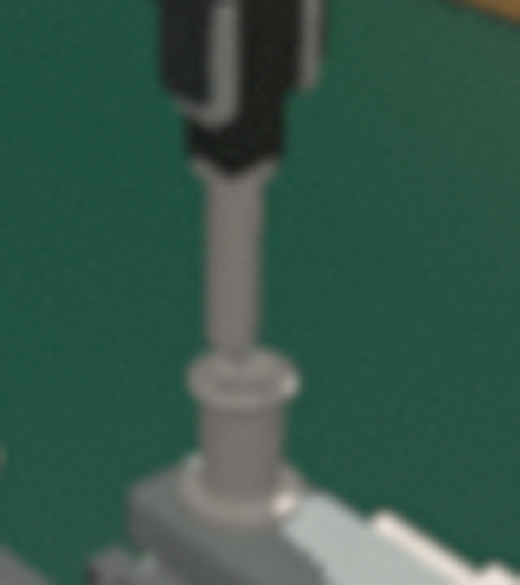

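```bash
python3 -c "
from h import *
m=lm('w4');s=lm('s4')
for x in (624,626,628,630):
  print(x,'shank near edge',(proj(m,[x-7.6,2,159])+.5-[280,190])*7,'blade',(proj(m,[x-6,2,151])+.5-[280,190])*7,'scene tip',(proj(s,[x,2,151])+.5-[290,180])*6.5)
print((proj(s,[629.5,3.5,147.5])+.5-[290,180])*6.5)
for x in (628,629.5,631): print('bore near edge',(proj(m,[x-8.6,3.5,140.5])+.5-[280,190])*7)
print(state()[1])
"
```

```text
624 shank near edge [253.78243575 267.96211676] blade [255.22660793 262.60285078] scene tip [224.64316953 366.62983202]
626 shank near edge [255.37011726 286.70655403] blade [256.75845086 280.74176656] scene tip [229.48677506 369.30978513]
628 shank near edge [256.9499468  305.35828966] blade [258.2829673  298.79392765] scene tip [234.34220257 371.9962793 ]
630 shank near edge [258.52198248 323.91800963] blade [259.80020969 316.75995495] scene tip [239.2094954  374.68933852]
[241.42885149 382.10035704]
bore near edge [270.01131248 248.91526746]
bore near edge [271.08866977 261.99827671]
bore near edge [272.16231475 275.03620515]
[630.49671608   1.4918521  244.11232753]
```

Emit:
{"fn": "jog_arm", "kwargs": {
  "offset": [
    [1.1,2.4,0],
    [0,0,6],
    [0,0,6],
    [0,0,0]
  ],
  "delta_rot": [
    [0,0,0],
    [0,0,0],
    [0,0,0],
    [0,0,0]
  ],
  "jaw": [10,10,10,10]
}}

```text
time: 6.55
tool_pos: [634.0, 2.3, 232.8]
tcp_rot: [180.0, 0.0, 85.4]
ft_force: [-0.3, 1.5, -0.8]
finger_gap: 21.3
```

```bash
python3 -c "
from h import *
s,p,R=state();print(s['ft_force'],s['wrist_torque'],p,s['tcp_rot'])
snap('wrist','w5',(280,190,360,270),7);snap('scene','s5',(290,180,370,270),6.5)
"
```

```text
[-0.30300259  1.4957201  -0.7723116 ] [ 0.05427161 -0.04115195  0.01038875] [633.97815297   2.29160942 232.76774493] [1.79955402e+02 2.52031147e-02 8.54173494e+01]
```

View pics/w5.png

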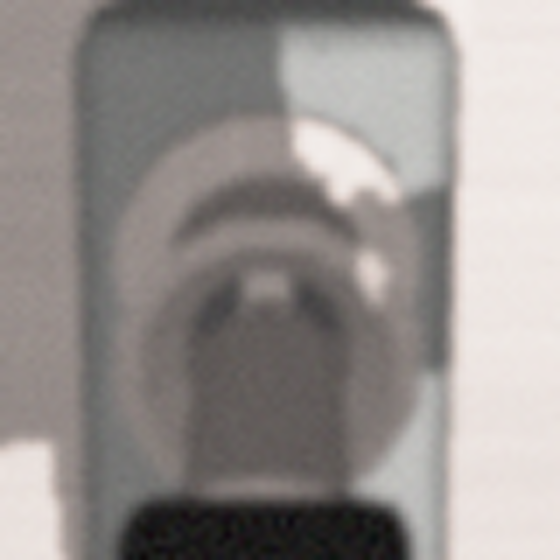

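View pics/s5.png

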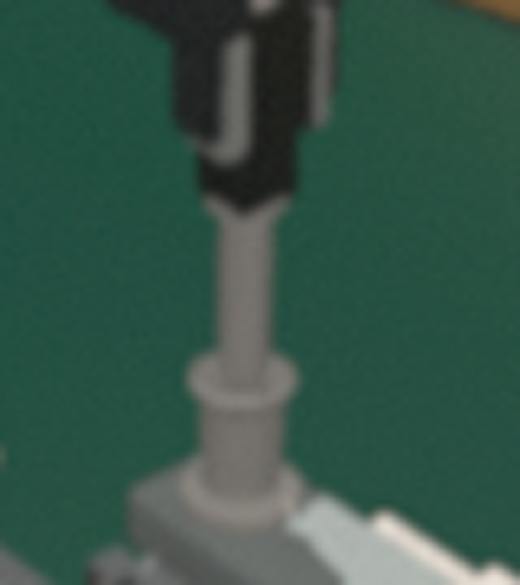

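Emit:
{"fn": "jog_arm", "kwargs": {
  "offset": [
    [0,0,5],
    [0,0,5],
    [0,0,4],
    [0,0,0]
  ],
  "delta_rot": [
    [0,0,0],
    [0,0,0],
    [0,0,0],
    [0,0,0]
  ],
  "jaw": [10,10,10,10]
}}

```text
time: 7.05
tool_pos: [634.2, 2.3, 218.7]
tcp_rot: [179.9, 0.0, 85.4]
ft_force: [0.9, 0.4, 0.2]
finger_gap: 21.7
```

Emit:
{"fn": "jog_arm", "kwargs": {
  "offset": [
    [0,0,3],
    [0,0,3],
    [0,0,3],
    [0,0,0]
  ],
  "delta_rot": [
    [0,0,0],
    [0,0,0],
    [0,0,0],
    [0,0,0]
  ],
  "jaw": [10,10,10,10]
}}

```text
time: 7.45
tool_pos: [634.2, 2.3, 208.7]
tcp_rot: [179.9, 0.0, 85.4]
ft_force: [-0.4, -0.8, -1.2]
finger_gap: 21.3
```

Emit:
{"fn": "jog_arm", "kwargs": {
  "offset": [
    [0,0,2],
    [0,0,2],
    [0,0,0]
  ],
  "delta_rot": [
    [0,0,0],
    [0,0,0],
    [0,0,0]
  ],
  "jaw": [10,10,10]
}}

```text
time: 7.75
tool_pos: [634.8, 2.2, 206.5]
tcp_rot: [179.8, 0.0, 85.4]
ft_force: [-1.7, -0.4, -1.5]
finger_gap: 21.4
```

Emit:
{"fn": "jog_arm", "kwargs": {
  "offset": [
    [0,0,2],
    [0,0,2],
    [0,0,0]
  ],
  "delta_rot": [
    [0,0,0],
    [0,0,0],
    [0,0,0]
  ],
  "jaw": [10,10,10]
}}

```text
time: 8.05
tool_pos: [635.2, 2.3, 206.5]
tcp_rot: [179.6, 0.0, 85.4]
ft_force: [-3.4, 0.8, -2.7]
finger_gap: 21.2
```

```bash
python3 -c "
from h import *
s,p,R=state();print(s['ft_force'],s['wrist_torque'],p,s['tcp_rot'])
snap('wrist','w6',(240,170,400,390),2.7);snap('scene','s6',(290,180,370,270),6.5)
"
```

```text
[-3.40102217  0.80870131 -2.67082359] [ 0.00956535  0.77132054 -0.04867202] [635.17502399   2.29170621 206.50408496] [1.79627129e+02 2.92347095e-02 8.54339266e+01]
```

View pics/w6.png

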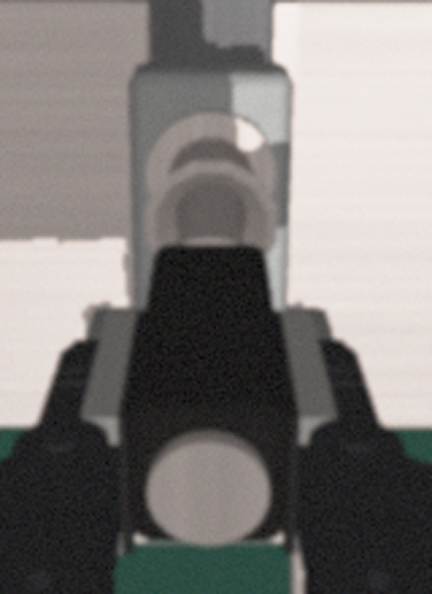

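View pics/s6.png

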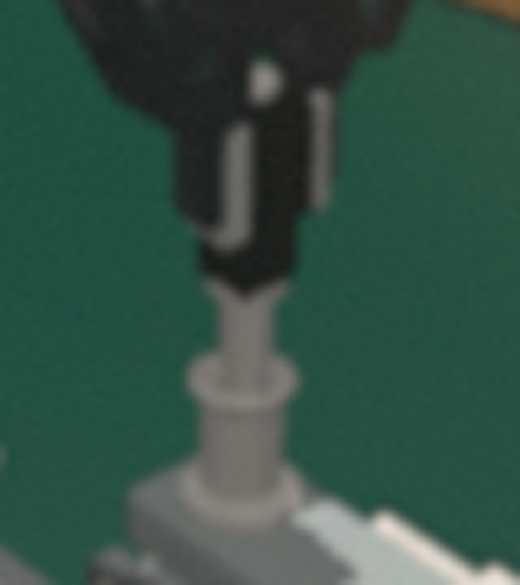

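Emit:
{"fn": "jog_arm", "kwargs": {
  "offset": [
    [0,-1,0],
    [0,0,0],
    [0,0,0],
    [0,0,0]
  ],
  "delta_rot": [
    [0,0,0],
    [0,0,0],
    [0,0,0],
    [0,0,0]
  ],
  "jaw": [20,40,55,58]
}}

```text
time: 8.55
tool_pos: [635.3, 2.3, 205.9]
tcp_rot: [179.5, 0.0, 85.4]
ft_force: [-0.3, -0.8, -0.1]
finger_gap: 49.3
```

```bash
python3 -c "
from h import *
rows([630.5,2.5,198],-4.5,11,1)
snap('scene','s7',(270,130,390,270),4.5)
"
```

```text
t 8.55 tcp [635.3   2.3 205.9] [179.5   0.   85.4] J [ -4.  13.  82.  -0.  85. -90.] gap 49.3
off tool [-0.1 -4.8  7.9] rot [ 0.43 -0.39 89.93] n 11
offset [[-0.0, -0.4, 0.7], [-0.1, -0.5, 0.7], [-0.1, -0.4, 0.8], [-0.2, -0.4, 0.7], [-0.2, -0.3, 0.7], [-0.3, -0.3, 0.7], [-0.4, -0.3, 0.7], [-0.3, -0.2, 0.8], [-0.4, -0.2, 0.7], [-0.5, -0.1, 0.7], [-0.4, -0.0, 0.7]]
delta_rot [[0, 0, np.float64(8.2)], [0, 0, np.float64(8.2)], [0, 0, np.float64(8.2)], [0, 0, np.float64(8.2)], [0, 0, np.float64(8.2)], [0, 0, np.float64(8.2)], [0, 0, np.float64(8.1)], [0, 0, np.float64(8.2)], [0, 0, np.float64(8.1)], [0, 0, np.float64(8.2)], [0, 0, np.float64(8.1)]]
```

View pics/s7.png

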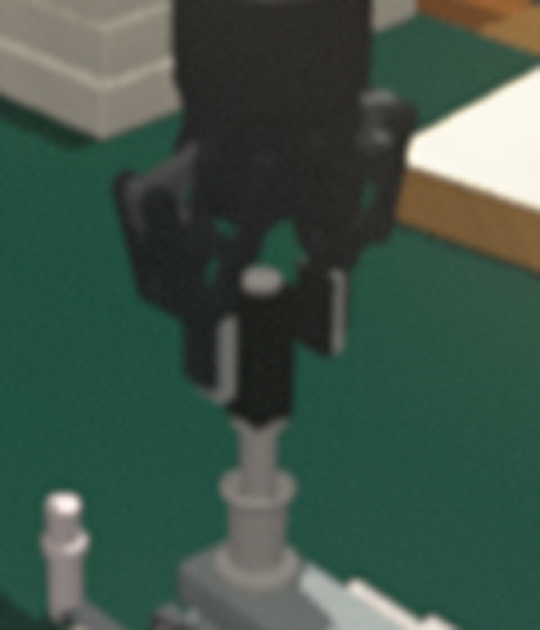

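Emit:
{"fn": "jog_arm", "kwargs": {
  "offset": [
    [0,-2.5,3],
    [0,-2.3,3],
    [0,0,1],
    [0,0,0],
    [0,0,0],
    [0,0,0],
    [0,0,0],
    [0,0,0],
    [0,0,0],
    [0,0,0],
    [0,0,0],
    [0,0,0]
  ],
  "delta_rot": [
    [0.4,0,0],
    [0,0,8.2],
    [0,0,8.2],
    [0,0,8.2],
    [0,0,8.2],
    [0,0,8.2],
    [0,0,8.2],
    [0,0,8.2],
    [0,0,8.2],
    [0,0,8.2],
    [0,0,8.2],
    [0,0,0]
  ],
  "jaw": [58,58,58,58,58,58,58,58,58,58,58,58]
}}

```text
time: 9.8
tool_pos: [628.3, 2.7, 194.1]
tcp_rot: [-180.0, 0.3, 0.1]
ft_force: [1.0, 0.2, 0.3]
finger_gap: 49.5
```

```bash
python3 -c "
from h import *
rows([630.5,2.5,198],-4.5,2,1)
"
```

```text
t 9.8 tcp [628.3   2.7 194.1] [-1.8e+02  3.0e-01  1.0e-01] J [-4. 13. 83. -0. 84. -5.] gap 49.5
off tool [ 2.2  0.2 -3.9] rot [0.01 0.29 4.62] n 1
offset [[1.1, 0.1, -1.9], [1.1, 0.1, -2.0]]
delta_rot [[0, 0, np.float64(2.3)], [0, 0, np.float64(2.3)]]
```

Emit:
{"fn": "jog_arm", "kwargs": {
  "offset": [
    [2.2,0,0],
    [0,0,0],
    [0,0,0],
    [0,0,0],
    [0,0,0],
    [0,0,0]
  ],
  "delta_rot": [
    [0,0.3,4.4],
    [0,0,0],
    [0,0,0],
    [0,0,0],
    [0,0,0],
    [0,0,0]
  ],
  "jaw": [50,35,20,10,10,10],
  "newtons": 40
}}

```text
time: 10.4
tool_pos: [630.1, 2.5, 193.6]
tcp_rot: [180.0, 0.1, -3.2]
ft_force: [-0.5, -0.3, 0.4]
finger_gap: 21.6
```

```bash
python3 -c "
from h import *
rows([630.5,2.5,194],-4.5,2,1)
s,p,R=state();print(s['ft_force'],s['wrist_torque'])
snap('wrist','w8',(240,170,400,390),2.7)
"
```

```text
t 10.4 tcp [630.1   2.5 193.6] [ 1.8e+02  1.0e-01 -3.2e+00] J [-4. 13. 83. -0. 84. -1.] gap 21.6
off tool [ 0.4  0.  -0.4] rot [0.03 0.07 1.25] n 1
offset [[0.2, 0.0, -0.2], [0.2, 0.0, -0.2]]
delta_rot [[0, 0, np.float64(0.6)], [0, 0, np.float64(0.7)]]
[-0.48493332 -0.31285687  0.37858411] [-0.06161133  0.02375938  0.01124812]
```

View pics/w8.png

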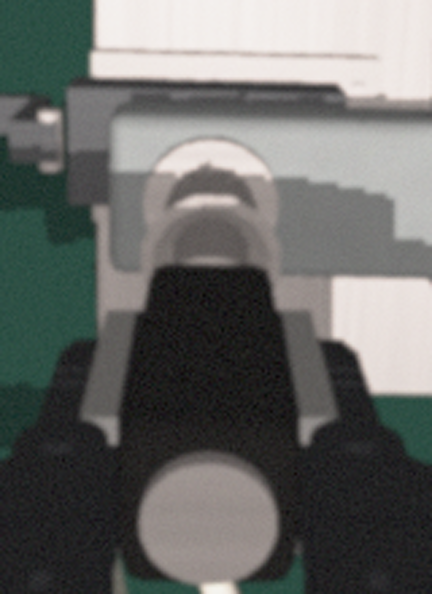

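Emit:
{"fn": "jog_arm", "kwargs": {
  "offset": [
    [0,0,0],
    [0,0,0],
    [0,0,0]
  ],
  "delta_rot": [
    [0,0,5],
    [0,0,5],
    [0,0,0]
  ],
  "jaw": [10,10,10]
}}

```text
time: 10.75
tool_pos: [630.2, 2.9, 193.6]
tcp_rot: [180.0, 0.1, -13.5]
ft_force: [0.1, -0.0, 0.0]
finger_gap: 21.7
```

```bash
python3 -c "
from h import *
s,p,R=state();print(s['ft_force'],s['wrist_torque'],p,s['tcp_rot'])
"
```

```text
[ 0.1132434  -0.01293883  0.01293627] [ 0.05519235 -0.03747658  0.01104568] [630.1845868    2.90034083 193.59096479] [ 1.79999160e+02  5.36965943e-02 -1.34559251e+01]
```

Emit:
{"fn": "jog_arm", "kwargs": {
  "offset": [
    [0,0,0],
    [0,0,0]
  ],
  "delta_rot": [
    [0,0,4],
    [0,0,4]
  ],
  "jaw": [10,10]
}}

```text
time: 10.95
tool_pos: [630.1, 3.1, 193.5]
tcp_rot: [180.0, 0.1, -21.3]
ft_force: [0.4, -0.6, -0.8]
finger_gap: 21.4
```

```bash
python3 -c "
from h import *
s,p,R=state();print(s['ft_force'],s['wrist_torque'],p,s['tcp_rot'])
"
```

```text
[ 0.40428732 -0.59281942 -0.77953639] [ 0.08577876 -0.08274004  0.02836199] [630.06860791   3.08044519 193.4682969 ] [ 1.79998701e+02  7.30006481e-02 -2.12798860e+01]
```

Emit:
{"fn": "jog_arm", "kwargs": {
  "offset": [
    [0,0,0],
    [0,0,0]
  ],
  "delta_rot": [
    [0,0,6],
    [0,0,6]
  ],
  "jaw": [10,10]
}}

```text
time: 11.15
tool_pos: [630.0, 3.2, 193.1]
tcp_rot: [180.0, 0.1, -33.3]
ft_force: [0.8, 0.8, -0.3]
finger_gap: 21.2
```

```bash
python3 -c "
from h import *
s,p,R=state();print(s['ft_force'],s['wrist_torque'],p,s['tcp_rot'])
"
```

```text
[ 0.82146357  0.81670925 -0.33554137] [ 0.05582016 -0.22682942  0.08679204] [629.98737603   3.18341763 193.10787834] [ 1.79981528e+02  8.87317606e-02 -3.33160154e+01]
```

Emit:
{"fn": "jog_arm", "kwargs": {
  "offset": [
    [0,0,0.3],
    [0,0,0.3],
    [0,0,0.3],
    [0,0,0.3],
    [0,0,0.3],
    [0,0,0.2],
    [0,0,0]
  ],
  "delta_rot": [
    [0,0,7.5],
    [0,0,7.5],
    [0,0,7.5],
    [0,0,7.5],
    [0,0,7.5],
    [0,0,7.5],
    [0,0,0]
  ],
  "jaw": [10,10,10,10,10,10,10]
}}

```text
time: 11.85
tool_pos: [630.2, 3.6, 191.4]
tcp_rot: [180.0, 0.1, -79.0]
ft_force: [-0.1, -0.3, -1.2]
finger_gap: 21.6
```

```bash
python3 -c "
from h import *
s,p,R=state();print(s['ft_force'],s['wrist_torque'],p,s['tcp_rot'])
"
```

```text
[-0.05020587 -0.31586803 -1.16053174] [-0.00124216 -0.11744237  0.01880048] [630.16761836   3.60500621 191.44029043] [ 1.79958648e+02  6.87630600e-02 -7.89830735e+01]
```

Emit:
{"fn": "jog_arm", "kwargs": {
  "offset": [
    [0,0,0],
    [0,0,0],
    [0,0,-2],
    [0,0,-25],
    [0,0,-35],
    [0,0,0]
  ],
  "delta_rot": [
    [0,0,0],
    [0,0,0],
    [0,0,0],
    [0,0,0],
    [0,0,0],
    [0,0,0]
  ],
  "jaw": [25,45,60,60,60,60]
}}

```text
time: 12.45
tool_pos: [629.1, 3.6, 254.0]
tcp_rot: [179.8, 0.1, -77.9]
ft_force: [-0.2, 0.3, 0.9]
finger_gap: 51.5
```

```bash
python3 -c "
from h import *
rows([489,15,200],-4.5,9)
snap('wrist','w9');snap('scene','s9')
"
```

```text
t 12.45 tcp [629.1   3.6 254. ] [ 1.798e+02  1.000e-01 -7.790e+01] J [-4. 12. 78.  0. 90. 74.] gap 51.5
off tool [-40.4 134.4  54.7] rot [  0.13   0.27 -73.42] n 9
offset [[-4.0, 15.0, 6.0], [-7.0, 14.0, 6.0], [-9.0, 13.0, 6.0], [-10.0, 12.0, 6.0], [-12.0, 10.0, 6.0], [-13.0, 8.0, 6.0], [-14.0, 7.0, 6.0], [-15.0, 4.0, 6.0], [-16.0, 2.0, 6.0]]
delta_rot [[0, 0, np.float64(-8.2)], [0, 0, np.float64(-8.2)], [0, 0, np.float64(-8.1)], [0, 0, np.float64(-8.2)], [0, 0, np.float64(-8.1)], [0, 0, np.float64(-8.2)], [0, 0, np.float64(-8.1)], [0, 0, np.float64(-8.2)], [0, 0, np.float64(-8.1)]]
```

View pics/w9.png

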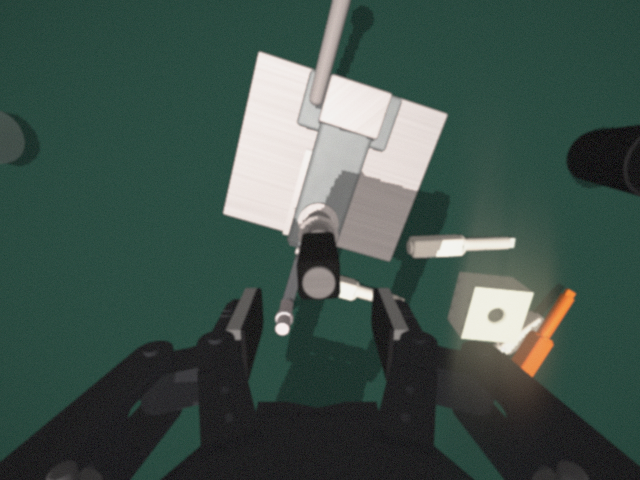

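View pics/s9.png

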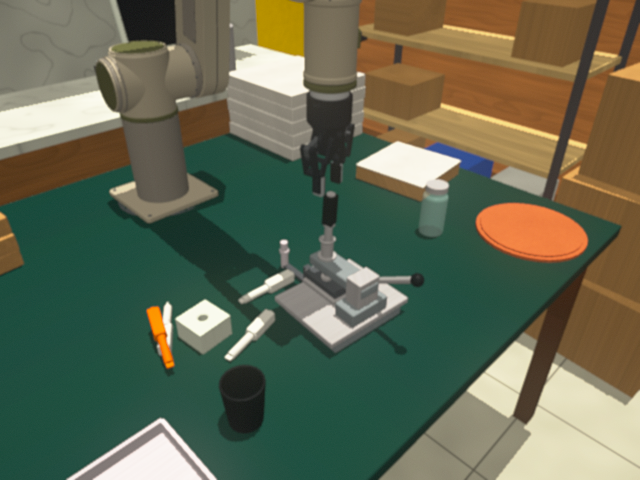

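Emit:
{"fn": "jog_arm", "kwargs": {
  "offset": [
    [-4,15,-2],
    [-7,14,0],
    [-9,13,0],
    [-10,12,5],
    [-12,10,10],
    [-13,8,15],
    [-14,7,15],
    [-14,4,15],
    [-14,2,10],
    [0,0,0]
  ],
  "delta_rot": [
    [0,0,-8.2],
    [0,0,-8.2],
    [0,0,-8.1],
    [0,0,-8.2],
    [0,0,-8.1],
    [0,0,-8.2],
    [0,0,-8],
    [0,0,-8],
    [0,0,-6],
    [0,0,0]
  ],
  "jaw": [60,60,60,60,60,60,60,60,60,60]
}}

```text
time: 13.55
tool_pos: [475.9, 12.8, 166.4]
tcp_rot: [-179.9, 1.8, -3.5]
ft_force: [0.5, -1.0, -0.5]
finger_gap: 51.5
```

```bash
python3 -c "
from h import *
rows([489,15,120],-4.5,3)
snap('wrist','w10')
"
```

```text
t 13.55 tcp [475.9  12.8 166.4] [-179.9    1.8   -3.5] J [ -5.  -8. 107.   0.  82.  -1.] gap 51.5
off tool [14.4 -2.9 46. ] rot [-0.07  1.78  0.99] n 2
offset [[4.0, -1.0, 15.0], [5.0, -1.0, 16.0], [4.0, -1.0, 15.0]]
delta_rot [[0, 0, np.float64(0.3)], [0, 0, np.float64(0.3)], [0, 0, np.float64(0.4)]]
```

View pics/w10.png

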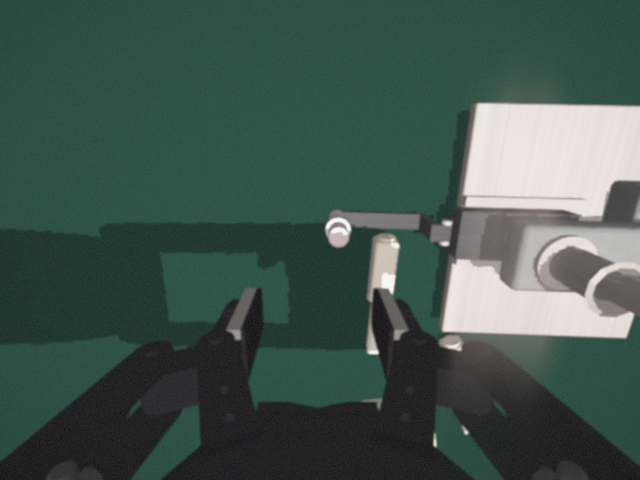

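```bash
python3 -c "
from h import *
m=lm('w10')
print(onz(m,(338.5,239),69))
print('w2 end',onz(m,(385,236),22),onz(m,(372,240),22),onz(m,(398,240),22),'link edge',onz(m,(385,226),12))
s,p,R=state();print(R.inv().apply(np.array([489,15,27])-p))
"
```

```text
[488.63782525  13.49840085  69.        ]
w2 end [ 5.31477413e+02 -4.75350029e-01  2.20000000e+01] [519.74985617  -3.66241534  22.        ] [543.1644321   -4.87624313  22.        ] link edge [533.11787798   6.12346304  12.        ]
[ 16.01342458  -2.84215387 139.88409392]
```

Emit:
{"fn": "jog_arm", "kwargs": {
  "offset": [
    [7,-1,12],
    [6,-1,20],
    [0,0,20],
    [0,0,0]
  ],
  "delta_rot": [
    [0,1.8,1],
    [0,0,0],
    [0,0,0],
    [0,0,0]
  ],
  "jaw": [50,45,45,45]
}}

```text
time: 14.0
tool_pos: [493.9, 13.6, 115.6]
tcp_rot: [-179.9, -0.4, -5.4]
ft_force: [-1.0, -0.9, -0.8]
finger_gap: 38.2
```

```bash
python3 -c "
from h import *
rows([488.7,14.2,27],-4.5,3)
"
```

```text
t 14.0 tcp [493.9  13.6 115.6] [-179.9   -0.4   -5.4] J [ -4.  -4. 110.   0.  74.   1.] gap 38.2
off tool [-5.9 -0.  88.6] rot [-0.07 -0.43 -0.92] n 2
offset [[-2.0, -0.0, 30.0], [-1.0, -0.0, 29.0], [-2.0, -0.0, 30.0]]
delta_rot [[0, 0, np.float64(-0.3)], [0, 0, np.float64(-0.3)], [0, 0, np.float64(-0.3)]]
```

Emit:
{"fn": "jog_arm", "kwargs": {
  "offset": [
    [-4.5,0,10],
    [0,0,25],
    [0,0,25],
    [0,0,18],
    [0,0,0]
  ],
  "delta_rot": [
    [0,-0.4,-0.9],
    [0,0,0],
    [0,0,0],
    [0,0,0],
    [0,0,0]
  ],
  "jaw": [45,45,45,45,45]
}}

```text
time: 14.5
tool_pos: [493.7, 13.8, 39.4]
tcp_rot: [-179.9, -0.4, -4.6]
ft_force: [-0.7, -0.5, -0.1]
finger_gap: 38.4
```

```bash
python3 -c "
from h import *
rows([488.7,14.2,27],-4.5,1,1)
snap('wrist','w11')
"
```

```text
t 14.5 tcp [493.7  13.8  39.4] [-179.9   -0.4   -4.6] J [ -4.   1. 113.   0.  65.   0.] gap 38.4
off tool [-5.1  0.  12.4] rot [-0.08 -0.37 -0.14] n 1
offset [[-5.0, -0.0, 12.4]]
delta_rot [[0, 0, np.float64(-0.1)]]
```

View pics/w11.png

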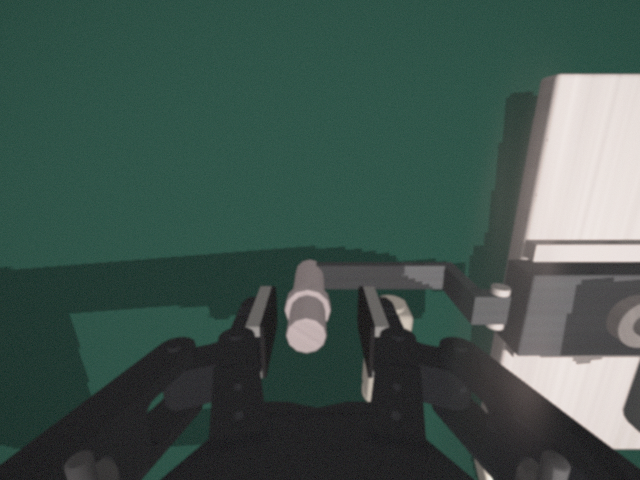

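Emit:
{"fn": "jog_arm", "kwargs": {
  "offset": [
    [-4.5,0,6],
    [0,0,6],
    [0,0,0],
    [0,0,0],
    [0,0,0],
    [0,0,0]
  ],
  "delta_rot": [
    [0,-0.4,-0.1],
    [0,0,0],
    [0,0,0],
    [0,0,0],
    [0,0,0],
    [0,0,0]
  ],
  "jaw": [45,45,30,20,15,15],
  "newtons": 30
}}

```text
time: 15.15
tool_pos: [492.1, 14.0, 32.1]
tcp_rot: [-179.9, -0.3, -4.5]
ft_force: [-2.0, -0.4, -0.2]
finger_gap: 18.8
```

```bash
python3 -c "
from h import *
s,p,R=state();print(s['ft_force'],s['wrist_torque'],p,s['tcp_rot'],s['finger_gap'])
"
```

```text
[-1.98265813 -0.44362782 -0.17640779] [ 0.02020342  0.31843086 -0.03465506] [492.12933991  13.96224704  32.11800762] [-179.92473246   -0.27706336   -4.53908509] 18.774795641811846
```

Emit:
{"fn": "jog_arm", "kwargs": {
  "offset": [
    [0,0,0],
    [-1.5,0,0],
    [-1.5,0,0],
    [-1.5,0,0]
  ],
  "delta_rot": [
    [0,0,0],
    [0,0,0],
    [0,0,0],
    [0,0,0]
  ],
  "jaw": [15,15,15,15]
}}

```text
time: 15.55
tool_pos: [490.3, 14.1, 33.5]
tcp_rot: [-179.9, -0.6, -4.5]
ft_force: [2.2, -0.9, -4.1]
finger_gap: 19.5
```

```bash
python3 -c "
from h import *
s,p,R=state();print(s['ft_force'],s['wrist_torque'],p,s['tcp_rot'],s['finger_gap'])
"
```

```text
[ 2.21731935 -0.93168247 -4.0725837 ] [-0.05113691 -0.18879558 -0.03296999] [490.26997865  14.07592404  33.53921136] [-179.91994725   -0.62662647   -4.54939273] 19.53275120123949
```

Emit:
{"fn": "jog_arm", "kwargs": {
  "offset": [
    [-1.5,0,0],
    [-1.5,0,0]
  ],
  "delta_rot": [
    [0,0,0],
    [0,0,0]
  ],
  "jaw": [15,15]
}}

```text
time: 15.75
tool_pos: [487.3, 14.3, 33.6]
tcp_rot: [-179.9, -0.7, -4.6]
ft_force: [3.4, 0.1, -3.6]
finger_gap: 19.4
```

```bash
python3 -c "
from h import *
s,p,R=state();print(s['ft_force'],s['wrist_torque'],p,s['tcp_rot'],s['finger_gap'])
"
```

```text
[ 3.35729342  0.14314834 -3.56241871] [-0.01869293 -0.19197405 -0.00207825] [487.27136669  14.27139311  33.55752754] [-179.92100746   -0.66138801   -4.55471364] 19.360849955698463
```

Emit:
{"fn": "jog_arm", "kwargs": {
  "offset": [
    [0,0,0],
    [0,0,0],
    [0,0,-25],
    [0,0,-45],
    [0,0,-45],
    [0,0,-45],
    [15,0,-40],
    [30,0,-20],
    [35,0,0],
    [30,0,0],
    [20,0,0],
    [0,0,0]
  ],
  "delta_rot": [
    [0,0.6,0],
    [0,0,0],
    [0,0,0],
    [0,0,0],
    [0,0,0],
    [0,0,-4],
    [0,0,-4],
    [0,0,-4],
    [0,0,-3],
    [0,0,0],
    [0,0,0],
    [0,0,0]
  ],
  "jaw": [40,60,60,60,60,60,60,60,60,60,60,60]
}}

```text
time: 16.95
tool_pos: [610.9, 31.5, 264.5]
tcp_rot: [179.8, -1.0, 11.1]
ft_force: [-0.8, -0.8, -0.6]
finger_gap: 51.4
```

```bash
python3 -c "
from h import *
rows([630.2,3.4,258],11,3,1)
"
```

```text
t 16.95 tcp [610.9  31.5 264.5] [179.8  -1.   11.1] J [ -2.   8.  82.   0.  90. -13.] gap 51.4
off tool [13.4 31.2  6.8] rot [ 0.19 -1.02  0.08] n 1
offset [[4.5, 10.4, 2.2], [4.5, 10.4, 2.1], [4.6, 10.5, 2.2]]
delta_rot [[0, 0, np.float64(0.0)], [0, 0, np.float64(0.0)], [0, 0, np.float64(0.1)]]
```

Emit:
{"fn": "jog_arm", "kwargs": {
  "offset": [
    [7,16,0],
    [6,14,0],
    [0,0,0],
    [0,0,0]
  ],
  "delta_rot": [
    [0.2,-1,0],
    [0,0,0],
    [0,0,0],
    [0,0,0]
  ],
  "jaw": [60,60,60,60]
}}

```text
time: 17.35
tool_pos: [627.9, 3.8, 263.6]
tcp_rot: [-179.9, 0.2, 11.1]
ft_force: [-0.2, -0.6, 0.2]
finger_gap: 51.0
```

```bash
python3 -c "
from h import *
rows([630.2,3.4,192],11,3,1)
snap('wrist','w12')
"
```

```text
t 17.35 tcp [627.9   3.8 263.6] [-179.9    0.2   11.1] J [ -4.  11.  78.   0.  91. -15.] gap 51.0
off tool [ 2.4  1.  71.6] rot [-0.07  0.18  0.1 ] n 2
offset [[0.7, 0.3, 23.9], [0.7, 0.3, 23.9], [0.8, 0.3, 23.8]]
delta_rot [[0, 0, np.float64(0.0)], [0, 0, np.float64(0.1)], [0, 0, np.float64(0.0)]]
```

View pics/w12.png

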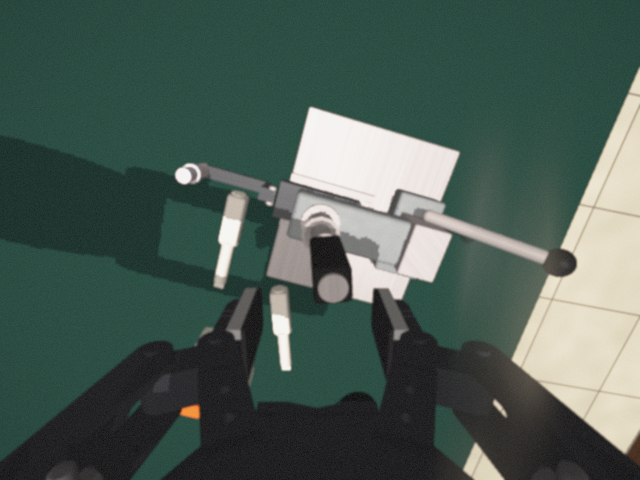

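Emit:
{"fn": "jog_arm", "kwargs": {
  "offset": [
    [2.4,1,10],
    [0,0,25],
    [0,0,25],
    [0,0,9],
    [0,0,0],
    [0,0,0],
    [0,0,0],
    [0,0,0]
  ],
  "delta_rot": [
    [0,0,0],
    [0,0,0],
    [0,0,0],
    [0,0,0],
    [0,0,0],
    [0,0,0],
    [0,0,0],
    [0,0,0]
  ],
  "jaw": [60,60,60,60,40,20,10,10],
  "newtons": 40
}}

```text
time: 18.2
tool_pos: [629.7, 5.4, 194.4]
tcp_rot: [-180.0, -0.1, 11.2]
ft_force: [-0.8, -0.2, -2.9]
finger_gap: 21.8
```

```bash
python3 -c "
from h import *
s,p,R=state();print(s['ft_force'],s['wrist_torque'],p,s['tcp_rot'],s['finger_gap'])
"
```

```text
[-0.78216309 -0.19043178 -2.91981989] [-0.08793281  0.23601821 -0.00684675] [629.73680455   5.38614839 194.35671737] [-1.79962405e+02 -6.76070119e-02  1.12028143e+01] 21.77928864714099
```

Emit:
{"fn": "jog_arm", "kwargs": {
  "offset": [
    [0,0,0.3],
    [0,0,0.3],
    [0,0,0.3],
    [0,0,0.3],
    [0,0,0.3]
  ],
  "delta_rot": [
    [0,0,7.5],
    [0,0,7.5],
    [0,0,7.5],
    [0,0,7.5],
    [0,0,7.5]
  ],
  "jaw": [10,10,10,10,10]
}}

```text
time: 18.7
tool_pos: [630.7, 5.3, 193.7]
tcp_rot: [-179.9, -0.1, -27.5]
ft_force: [1.5, 0.9, -5.8]
finger_gap: 21.2
```

```bash
python3 -c "
from h import *
s,p,R=state();print(s['ft_force'],s['wrist_torque'],p,s['tcp_rot'],s['finger_gap'])
"
```

```text
[ 1.51540833  0.8534257  -5.78652313] [-0.04163719 -0.41141052  0.13892387] [630.73256324   5.29036605 193.65358511] [-1.79882877e+02 -1.48792713e-01 -2.75461622e+01] 21.231200091771594
```

Emit:
{"fn": "jog_arm", "kwargs": {
  "offset": [
    [0,0,0.8],
    [0,0,0.3]
  ],
  "delta_rot": [
    [0,0,6],
    [0,0,0]
  ],
  "jaw": [10,10]
}}

```text
time: 18.9
tool_pos: [631.2, 5.2, 193.3]
tcp_rot: [-179.8, -0.2, -34.0]
ft_force: [-0.8, 0.1, -3.0]
finger_gap: 21.4
```

```bash
python3 -c "
from h import *
s,p,R=state();print(s['ft_force'],s['wrist_torque'],p,s['tcp_rot'],s['finger_gap'])
"
```

```text
[-0.78166269  0.05353224 -2.97121218] [0.10789807 0.10432489 0.1291346 ] [631.1785365    5.23427328 193.32406628] [-179.83771459   -0.18720893  -33.96567431] 21.405207537032698
```

Emit:
{"fn": "jog_arm", "kwargs": {
  "offset": [
    [0,0,0],
    [0,0,0],
    [0,0,-2],
    [0,0,-25],
    [0,0,-40],
    [0,0,-10],
    [-15,0,-5],
    [-30,0,0],
    [-30,0,10]
  ],
  "delta_rot": [
    [0,0,0],
    [0,0,0],
    [0,0,0],
    [0,0,0],
    [0,0,0],
    [0,0,0],
    [0,0,0],
    [0,0,0],
    [0,0,0]
  ],
  "jaw": [25,45,60,60,60,60,60,60,60]
}}

```text
time: 19.8
tool_pos: [570.9, 44.8, 273.6]
tcp_rot: [-179.6, -0.7, -33.3]
ft_force: [-0.3, 0.5, 0.1]
finger_gap: 51.2
```

```bash
python3 -c "
from h import *
rows([485,14.3,130],-4.5,5)
"
```

```text
t 19.8 tcp [570.9  44.8 273.6] [-179.6   -0.7  -33.3] J [-1.  2. 87. -0. 91. 33.] gap 51.2
off tool [-56.8  73.7 142.4] rot [ -0.23  -0.8  -28.83] n 4
offset [[-11.0, 15.0, 29.0], [-12.0, 13.0, 28.0], [-14.0, 12.0, 29.0], [-15.0, 10.0, 29.0], [-16.0, 10.0, 29.0]]
delta_rot [[0, 0, np.float64(-5.8)], [0, 0, np.float64(-5.8)], [0, 0, np.float64(-5.7)], [0, 0, np.float64(-5.8)], [0, 0, np.float64(-5.7)]]
```

Emit:
{"fn": "jog_arm", "kwargs": {
  "offset": [
    [-11,15,20],
    [-12,13,25],
    [-14,12,25],
    [-13,9,25],
    [-8,4,25],
    [0,0,0]
  ],
  "delta_rot": [
    [0,-0.8,-5.8],
    [0,0,-5.8],
    [0,0,-5.7],
    [0,0,-5.8],
    [0,0,-4.5],
    [0,0,0]
  ],
  "jaw": [60,55,50,50,50,50]
}}

```text
time: 20.4
tool_pos: [493.7, 20.8, 152.1]
tcp_rot: [-179.6, -0.6, -4.1]
ft_force: [-0.6, -0.4, 0.3]
finger_gap: 42.8
```

```bash
python3 -c "
from h import *
rows([485,14.3,30],-4.5,3)
snap('wrist','w13')
"
```

```text
t 20.4 tcp [493.7  20.8 152.1] [-179.6   -0.6   -4.1] J [ -4.  -7. 108.   0.  78.   0.] gap 42.8
off tool [ -9.4   8.1 121.9] rot [-0.45 -0.58  0.39] n 3
offset [[-3.0, 2.0, 41.0], [-2.0, 3.0, 40.0], [-3.0, 2.0, 41.0]]
delta_rot [[0, 0, np.float64(0.1)], [0, 0, np.float64(0.1)], [0, 0, np.float64(0.2)]]
```

View pics/w13.png

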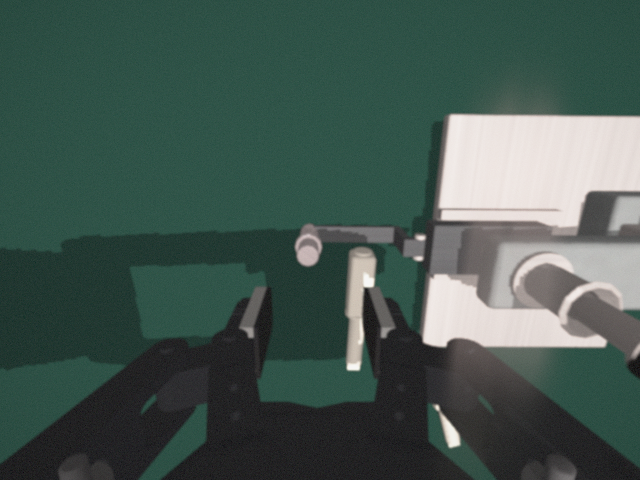

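Emit:
{"fn": "jog_arm", "kwargs": {
  "offset": [
    [-5,4,20],
    [-4,3,30],
    [0,0,30],
    [0,0,20],
    [0,0,0]
  ],
  "delta_rot": [
    [-0.4,-0.6,0.4],
    [0,0,0],
    [0,0,0],
    [0,0,0],
    [0,0,0]
  ],
  "jaw": [45,45,45,45,45]
}}

```text
time: 20.95
tool_pos: [495.0, 14.1, 58.7]
tcp_rot: [-180.0, -1.0, -5.2]
ft_force: [-0.1, -0.0, 0.4]
finger_gap: 38.5
```

```bash
python3 -c "
from h import *
rows([486.5,14.3,31],-4.5,1,1)
"
```

```text
t 20.95 tcp [495.   14.1  58.7] [-180.    -1.    -5.2] J [ -4.  -1. 113.  -0.  67.   1.] gap 38.5
off tool [-9.   0.5 27.5] rot [-0.01 -0.99 -0.75] n 1
offset [[-8.5, 0.5, 27.7]]
delta_rot [[0, 0, np.float64(-0.7)]]
```

Emit:
{"fn": "jog_arm", "kwargs": {
  "offset": [
    [-8.5,0,0],
    [0,0,0],
    [-1,0,13],
    [-1,0,13],
    [0,0,0]
  ],
  "delta_rot": [
    [0,-1,-0.7],
    [0,0,0],
    [0,0,0],
    [0,0,0],
    [0,0,0]
  ],
  "jaw": [45,45,45,45,45]
}}

```text
time: 21.45
tool_pos: [488.5, 14.9, 36.1]
tcp_rot: [180.0, -0.4, -4.6]
ft_force: [-0.3, -0.3, -0.5]
finger_gap: 38.4
```

```bash
python3 -c "
from h import *
rows([486.5,14.3,31],-4.5,1,1)
"
```

```text
t 21.45 tcp [488.5  14.9  36.1] [180.   -0.4  -4.6] J [ -4.   1. 114.  -0.  65.   0.] gap 38.4
off tool [-2.   0.8  5.1] rot [ 0.01 -0.37 -0.1 ] n 1
offset [[-2.0, 0.8, 5.1]]
delta_rot [[0, 0, np.float64(-0.1)]]
```

Emit:
{"fn": "jog_arm", "kwargs": {
  "offset": [
    [-1.5,0,4],
    [0,0,0],
    [0,0,0],
    [0,0,0],
    [0,0,0]
  ],
  "delta_rot": [
    [0,-0.4,0],
    [0,0,0],
    [0,0,0],
    [0,0,0],
    [0,0,0]
  ],
  "jaw": [35,25,15,15,15],
  "newtons": 30
}}

```text
time: 21.95
tool_pos: [487.2, 15.0, 31.8]
tcp_rot: [180.0, 0.1, -4.6]
ft_force: [-0.4, -0.0, -0.5]
finger_gap: 19.3
```

```bash
python3 -c "
from h import *
s,p,R=state();print(s['ft_force'],s['wrist_torque'],p,s['tcp_rot'],s['finger_gap'])
"
```

```text
[-0.39936371 -0.0414667  -0.47265068] [0.02627827 0.12337115 0.02599224] [487.17278757  15.00559633  31.83506043] [ 1.79996102e+02  5.36840574e-02 -4.61390963e+00] 19.26401953604433
```

Emit:
{"fn": "jog_arm", "kwargs": {
  "offset": [
    [1.5,0,0],
    [1.5,0,0],
    [1.5,0,0]
  ],
  "delta_rot": [
    [0,0,0],
    [0,0,0],
    [0,0,0]
  ],
  "jaw": [15,15,15]
}}

```text
time: 22.25
tool_pos: [487.2, 15.0, 30.2]
tcp_rot: [180.0, 0.6, -4.6]
ft_force: [-7.2, 0.1, 4.1]
finger_gap: 19.4
```

```bash
python3 -c "
from h import *
s,p,R=state();print(s['ft_force'],s['wrist_torque'],p,s['tcp_rot'],s['finger_gap'])
"
```

```text
[-7.24201803  0.07418382  4.10141507] [ 0.02090984  0.84717317 -0.01878349] [487.18265686  15.01386937  30.17017914] [179.9845322    0.61433222  -4.59948757] 19.419275934853417
```

Emit:
{"fn": "jog_arm", "kwargs": {
  "offset": [
    [1.5,0,0],
    [1.5,0,0]
  ],
  "delta_rot": [
    [0,0,0],
    [0,0,0]
  ],
  "jaw": [15,15]
}}

```text
time: 22.45
tool_pos: [487.1, 15.0, 29.2]
tcp_rot: [180.0, 1.0, -4.6]
ft_force: [-7.3, 1.0, 2.3]
finger_gap: 19.4
```

```bash
python3 -c "
from h import *
s,p,R=state();print(s['ft_force'],s['wrist_torque'],p,s['tcp_rot'],s['finger_gap'])
"
```

```text
[-7.30425091  0.99559057  2.33646514] [ 0.04115641  0.99789352 -0.00550327] [487.1346821   15.01963806  29.19160132] [179.97256295   1.00750955  -4.58497797] 19.37684216235373
```

Emit:
{"fn": "jog_arm", "kwargs": {
  "offset": [
    [2,0,-1],
    [2.2,0,0],
    [2.2,0,0]
  ],
  "delta_rot": [
    [0,-1,0],
    [0,0,0],
    [0,0,0]
  ],
  "jaw": [15,15,15]
}}

```text
time: 22.75
tool_pos: [487.0, 15.1, 27.9]
tcp_rot: [180.0, 2.9, -4.6]
ft_force: [-10.0, -0.4, 4.3]
finger_gap: 19.4
```

```bash
python3 -c "
from h import *
s,p,R=state();print(s['ft_force'],s['wrist_torque'],p,s['tcp_rot'],s['finger_gap'])
"
```

```text
[-10.02278908  -0.44755241   4.27286914] [0.01017582 1.20887074 0.02316862] [486.95231037  15.1173862   27.8653205 ] [179.9597994    2.87765067  -4.56699076] 19.438736787866087
```

Emit:
{"fn": "jog_arm", "kwargs": {
  "offset": [
    [1.5,0,-1],
    [2.2,0,0],
    [2.6,0,0]
  ],
  "delta_rot": [
    [0,2,0],
    [0,1,0],
    [0,0.3,0]
  ],
  "jaw": [15,15,15]
}}

```text
time: 23.05
tool_pos: [487.8, 15.0, 27.0]
tcp_rot: [179.9, 0.2, -4.5]
ft_force: [-19.0, 1.9, 20.9]
finger_gap: 18.9
```

```bash
python3 -c "
from h import *
s,p,R=state();print(s['ft_force'],s['wrist_torque'],p,s['tcp_rot'],s['finger_gap'])
"
```

```text
[-18.96071033   1.86822859  20.86800835] [0.09587212 3.27681391 0.02520176] [487.8374827   15.03248779  26.9992154 ] [179.94371344   0.22695766  -4.5455272 ] 18.94037407680389
```

Emit:
{"fn": "jog_arm", "kwargs": {
  "offset": [
    [0,0,-3],
    [0,0,-1.5]
  ],
  "delta_rot": [
    [0,0,0],
    [0,0,0]
  ],
  "jaw": [15,15]
}}

```text
time: 23.25
tool_pos: [487.2, 15.1, 31.3]
tcp_rot: [179.9, 0.3, -4.5]
ft_force: [0.3, 0.7, -3.0]
finger_gap: 19.4
```

```bash
python3 -c "
from h import *
s,p,R=state();print(s['ft_force'],s['wrist_torque'],p,s['tcp_rot'],s['finger_gap'])
"
```

```text
[ 0.2646401   0.72034101 -3.00045298] [0.01941569 0.14461445 0.02158551] [487.19386066  15.07507889  31.30170002] [179.93895832   0.27881935  -4.54116363] 19.435804341934006
```

Emit:
{"fn": "jog_arm", "kwargs": {
  "offset": [
    [-1.5,0,0],
    [-1.8,0,0]
  ],
  "delta_rot": [
    [0,0,0],
    [0,0,0]
  ],
  "jaw": [15,15]
}}

```text
time: 23.45
tool_pos: [486.9, 15.1, 32.4]
tcp_rot: [179.9, -0.1, -4.6]
ft_force: [7.3, 0.4, -5.3]
finger_gap: 19.1
```

```bash
python3 -c "
from h import *
s,p,R=state();print(s['ft_force'],s['wrist_torque'],p,s['tcp_rot'],s['finger_gap'])
"
```

```text
[ 7.3405755   0.38679608 -5.33857486] [-0.00238017 -0.75115948 -0.02361605] [486.85208677  15.09355371  32.44300104] [ 1.79946117e+02 -8.86566470e-02 -4.55097003e+00] 19.12535897549493
```

Emit:
{"fn": "jog_arm", "kwargs": {
  "offset": [
    [-2.2,0,0],
    [-2.2,0,0]
  ],
  "delta_rot": [
    [0,0,0],
    [0,0,0]
  ],
  "jaw": [15,15]
}}

```text
time: 23.65
tool_pos: [486.9, 15.0, 34.1]
tcp_rot: [180.0, -0.6, -4.6]
ft_force: [8.8, -1.0, -7.5]
finger_gap: 19.1
```

```bash
python3 -c "
from h import *
s,p,R=state();print(s['ft_force'],s['wrist_torque'],p,s['tcp_rot'],s['finger_gap'])
"
```

```text
[ 8.83246775 -0.95557552 -7.45188364] [-0.02202763 -0.90326189  0.00348443] [486.86304665  15.02672578  34.08679554] [179.95714409  -0.64473318  -4.57087555] 19.124323753928984
```

Emit:
{"fn": "jog_arm", "kwargs": {
  "offset": [
    [-2.6,0,1.5],
    [-3,0,0.5]
  ],
  "delta_rot": [
    [0,-0.5,0],
    [0,-0.4,0]
  ],
  "jaw": [15,15]
}}

```text
time: 23.85
tool_pos: [486.8, 15.0, 34.7]
tcp_rot: [180.0, -0.4, -4.6]
ft_force: [9.0, -0.6, -2.8]
finger_gap: 19.3
```

```bash
python3 -c "
from h import *
s,p,R=state();print(s['ft_force'],s['wrist_torque'],p,s['tcp_rot'],s['finger_gap'])
"
```

```text
[ 8.97032597 -0.64720848 -2.77969425] [-0.06725172 -1.32721546 -0.00261336] [486.78380354  15.00212318  34.71919497] [179.97176396  -0.42461765  -4.59206823] 19.255839595970315
```

Emit:
{"fn": "jog_arm", "kwargs": {
  "offset": [
    [-4,0,0.8],
    [-4,0,0.8]
  ],
  "delta_rot": [
    [0,-0.4,0],
    [0,-0.4,0]
  ],
  "jaw": [15,15]
}}

```text
time: 24.05
tool_pos: [485.4, 15.1, 36.2]
tcp_rot: [180.0, -0.4, -4.6]
ft_force: [9.8, 0.1, -5.9]
finger_gap: 19.4
```

```bash
python3 -c "
from h import *
s,p,R=state();print(s['ft_force'],s['wrist_torque'],p,s['tcp_rot'],s['finger_gap'])
"
```

```text
[ 9.81231331  0.14292147 -5.90947571] [-0.15808482 -1.21427617  0.11866724] [485.38203912  15.05438473  36.16522713] [179.98236361  -0.41865364  -4.61101386] 19.350551751638875
```

Emit:
{"fn": "jog_arm", "kwargs": {
  "offset": [
    [-3.5,0,1.5]
  ],
  "delta_rot": [
    [0,-0.4,0]
  ],
  "jaw": [15]
}}

```text
time: 24.15
tool_pos: [485.1, 15.0, 36.2]
tcp_rot: [180.0, -0.4, -4.6]
ft_force: [9.8, -0.6, -4.1]
finger_gap: 18.7
```

Emit:
{"fn": "jog_arm", "kwargs": {
  "offset": [
    [-3.5,0,1.5]
  ],
  "delta_rot": [
    [0,-0.4,0]
  ],
  "jaw": [15]
}}

```text
time: 24.25
tool_pos: [484.8, 15.0, 36.1]
tcp_rot: [180.0, -0.4, -4.6]
ft_force: [10.9, -0.8, -4.8]
finger_gap: 19.6
```

Emit:
{"fn": "jog_arm", "kwargs": {
  "offset": [
    [-3.5,0,1.5]
  ],
  "delta_rot": [
    [0,-0.4,0]
  ],
  "jaw": [15]
}}

```text
time: 24.35
tool_pos: [484.6, 14.9, 36.1]
tcp_rot: [180.0, -0.4, -4.6]
ft_force: [9.9, -0.5, -5.2]
finger_gap: 19.1
```

Emit:
{"fn": "jog_arm", "kwargs": {
  "offset": [
    [-3.5,0,3]
  ],
  "delta_rot": [
    [0,-0.4,0]
  ],
  "jaw": [15]
}}

```text
time: 24.45
tool_pos: [484.6, 15.0, 34.8]
tcp_rot: [-180.0, -0.4, -4.7]
ft_force: [10.0, -0.3, -2.4]
finger_gap: 19.2
```

Emit:
{"fn": "jog_arm", "kwargs": {
  "offset": [
    [-3.5,0,3]
  ],
  "delta_rot": [
    [0,-0.4,0]
  ],
  "jaw": [15]
}}

```text
time: 24.55
tool_pos: [484.6, 14.9, 33.5]
tcp_rot: [-180.0, -0.4, -4.7]
ft_force: [7.8, -0.5, -0.0]
finger_gap: 19.3
```

Emit:
{"fn": "jog_arm", "kwargs": {
  "offset": [
    [-3.8,0,3]
  ],
  "delta_rot": [
    [0,-0.4,0]
  ],
  "jaw": [15]
}}

```text
time: 24.65
tool_pos: [484.6, 15.0, 32.4]
tcp_rot: [-180.0, -0.5, -4.7]
ft_force: [7.8, 0.8, 0.9]
finger_gap: 19.3
```

Emit:
{"fn": "jog_arm", "kwargs": {
  "offset": [
    [-4,0,2.5]
  ],
  "delta_rot": [
    [0,-0.4,0]
  ],
  "jaw": [15]
}}

```text
time: 24.75
tool_pos: [484.6, 15.0, 32.1]
tcp_rot: [-180.0, -0.6, -4.7]
ft_force: [8.3, -0.3, 0.5]
finger_gap: 19.0
```

Emit:
{"fn": "jog_arm", "kwargs": {
  "offset": [
    [-5,0,1.5]
  ],
  "delta_rot": [
    [0,-0.5,0]
  ],
  "jaw": [15]
}}

```text
time: 24.85
tool_pos: [484.4, 14.9, 33.0]
tcp_rot: [-180.0, -0.6, -4.7]
ft_force: [12.3, -1.0, -1.2]
finger_gap: 19.3
```

Emit:
{"fn": "jog_arm", "kwargs": {
  "offset": [
    [-5,0,1.5]
  ],
  "delta_rot": [
    [0,-0.5,0]
  ],
  "jaw": [15]
}}

```text
time: 24.95
tool_pos: [484.0, 15.0, 33.9]
tcp_rot: [-179.9, -0.7, -4.7]
ft_force: [11.4, -0.9, -1.6]
finger_gap: 19.4
```

Emit:
{"fn": "jog_arm", "kwargs": {
  "offset": [
    [-5,0,1.5]
  ],
  "delta_rot": [
    [0,-0.5,0]
  ],
  "jaw": [15]
}}

```text
time: 25.05
tool_pos: [483.2, 15.0, 34.5]
tcp_rot: [-179.9, -0.7, -4.7]
ft_force: [10.3, -0.2, -4.0]
finger_gap: 18.7
```

Emit:
{"fn": "jog_arm", "kwargs": {
  "offset": [
    [0,0,0],
    [0,0,0],
    [0,0,-25],
    [0,0,-45],
    [0,0,-45],
    [0,0,-45],
    [15,0,-40],
    [30,0,-20],
    [35,5,0],
    [28,8,0],
    [22,8,0],
    [0,0,0]
  ],
  "delta_rot": [
    [0,-0.7,0],
    [0,0,0],
    [0,0,0],
    [0,0,0],
    [0,0,0],
    [0,0,5],
    [0,0,6],
    [0,0,6],
    [0,0,6],
    [0,0,4],
    [0,0,0],
    [0,0,0]
  ],
  "jaw": [40,60,60,60,60,60,60,60,60,60,60,60]
}}

```text
time: 26.25
tool_pos: [595.4, -54.4, 263.4]
tcp_rot: [-180.0, 0.0, -32.7]
ft_force: [-0.6, -0.0, 0.2]
finger_gap: 51.5
```

```bash
python3 -c "
from h import *
rows([630.5,4,262],-34,2,1)
snap('wrist','w14')
"
```

```text
t 26.25 tcp [595.4 -54.4 263.4] [-180.     0.   -32.7] J [-10.   6.  83.   0.  91.  23.] gap 51.5
off tool [ -2.1 -68.1   1.5] rot [-0.04  0.02  1.27] n 2
offset [[-1.0, -34.1, 0.7], [-1.4, -34.0, 0.7]]
delta_rot [[0, 0, np.float64(0.6)], [0, 0, np.float64(0.7)]]
```

View pics/w14.png

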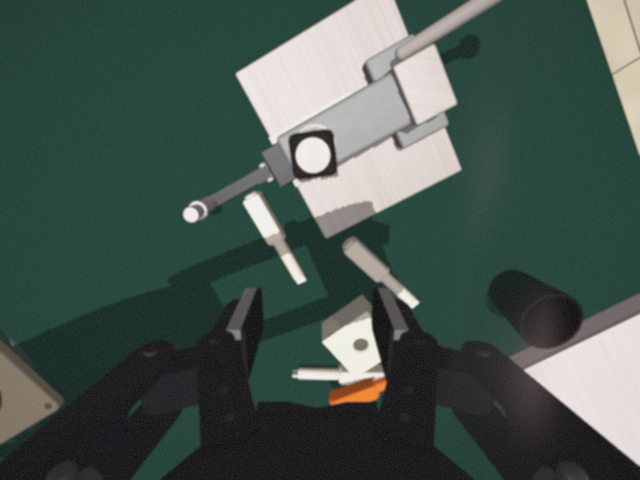

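```bash
python3 -c "
from h import *
m=lm('w14');print(onz(m,(312,154.5),239))"
```

```text
[629.15623318   3.86038445 239.        ]
```

Emit:
{"fn": "jog_arm", "kwargs": {
  "offset": [
    [-1,-25,0],
    [-1,-25,0],
    [0,-14,0],
    [0,0,0]
  ],
  "delta_rot": [
    [0,0,0.6],
    [0,0,0.7],
    [0,0,0],
    [0,0,0]
  ],
  "jaw": [60,60,60,60]
}}

```text
time: 26.7
tool_pos: [626.5, 4.4, 262.3]
tcp_rot: [180.0, 0.3, -34.0]
ft_force: [-0.3, 0.0, 0.3]
finger_gap: 50.9
```

```bash
python3 -c "
from h import *
rows([630.5,4,190],-34,3,1)
"
```

```text
t 26.7 tcp [626.5   4.4 262.3] [180.    0.3 -34. ] J [-4. 11. 78.  0. 91. 30.] gap 50.9
off tool [ 3.9 -1.9 72.3] rot [ 0.01  0.28 -0.02] n 2
offset [[1.2, -0.6, 24.1], [1.2, -0.7, 24.1], [1.2, -0.6, 24.1]]
delta_rot [[0, 0, np.float64(-0.0)], [0, 0, np.float64(-0.0)], [0, 0, np.float64(-0.0)]]
```

Emit:
{"fn": "jog_arm", "kwargs": {
  "offset": [
    [3,-1.5,10],
    [0,0,25],
    [0,0,25],
    [0,0,9],
    [0,0,0],
    [0,0,0],
    [0,0,0],
    [0,0,0]
  ],
  "delta_rot": [
    [0,0.3,0],
    [0,0,0],
    [0,0,0],
    [0,0,0],
    [0,0,0],
    [0,0,0],
    [0,0,0],
    [0,0,0]
  ],
  "jaw": [60,60,60,60,40,20,10,10],
  "newtons": 40
}}

```text
time: 27.5
tool_pos: [628.2, 1.1, 190.9]
tcp_rot: [179.9, -0.2, -34.0]
ft_force: [-0.2, 0.6, -7.7]
finger_gap: 22.1
```

```bash
python3 -c "
from h import *
s,p,R=state();print(s['ft_force'],s['wrist_torque'],p,s['tcp_rot'],s['finger_gap'])
"
```

```text
[-0.23093247  0.55889395 -7.70389444] [ 0.03181756 -0.1683282   0.01905833] [628.20055432   1.05577922 190.92404807] [ 1.79900903e+02 -1.61371251e-01 -3.39547816e+01] 22.097164772603225
```

Emit:
{"fn": "jog_arm", "kwargs": {
  "offset": [
    [0,0,0],
    [0,0,0],
    [0,0,0]
  ],
  "delta_rot": [
    [0,0,-5],
    [0,0,-5],
    [0,0,-5]
  ],
  "jaw": [10,10,10]
}}

```text
time: 27.8
tool_pos: [629.3, 1.1, 193.4]
tcp_rot: [179.9, -0.3, -18.5]
ft_force: [-0.6, -0.3, -1.5]
finger_gap: 22.2
```

```bash
python3 -c "
from h import *
s,p,R=state();print(s['ft_force'],s['wrist_torque'],p,s['tcp_rot'],s['finger_gap'])
"
```

```text
[-0.56084456 -0.29129729 -1.50671989] [ 0.00362097 -0.00947988  0.04276237] [629.26239395   1.05108545 193.41472495] [179.92579264  -0.29118986 -18.53020245] 22.24505658172768
```

Emit:
{"fn": "jog_arm", "kwargs": {
  "offset": [
    [0,0,0.5],
    [0,0,0]
  ],
  "delta_rot": [
    [0,0,-4],
    [0,0,0]
  ],
  "jaw": [10,10]
}}

```text
time: 28.0
tool_pos: [630.0, 1.3, 195.0]
tcp_rot: [180.0, -0.4, -14.2]
ft_force: [-0.8, 1.1, -1.9]
finger_gap: 21.7
```

```bash
python3 -c "
from h import *
s,p,R=state();print(s['ft_force'],s['wrist_torque'],p,s['tcp_rot'],s['finger_gap'])
"
```

```text
[-0.75028415  1.07278392 -1.89293971] [0.04464651 0.23107284 0.02572175] [630.03995114   1.25514131 195.02561573] [179.95058199  -0.41506105 -14.23786836] 21.717302568159997
```

Emit:
{"fn": "jog_arm", "kwargs": {
  "offset": [
    [0,0,0.3],
    [0,0,0]
  ],
  "delta_rot": [
    [0,0,-4],
    [0,0,0]
  ],
  "jaw": [10,10]
}}

```text
time: 28.2
tool_pos: [630.0, 1.4, 195.8]
tcp_rot: [179.9, -0.4, -10.4]
ft_force: [-0.9, -0.0, -1.5]
finger_gap: 22.0
```

```bash
python3 -c "
from h import *
s,p,R=state();print(s['ft_force'],s['wrist_torque'],p,s['tcp_rot'],s['finger_gap'])
"
```

```text
[-0.857884   -0.01537127 -1.47081903] [ 0.00256848  0.23900457 -0.0102549 ] [630.02145132   1.38473256 195.84723459] [179.93349954  -0.42446233 -10.37238441] 22.002388373941784
```

Emit:
{"fn": "jog_arm", "kwargs": {
  "offset": [
    [0,0,2.5],
    [0,0,2.5],
    [0,0,0]
  ],
  "delta_rot": [
    [0,0,0],
    [0,0,0],
    [0,0,0]
  ],
  "jaw": [10,10,10]
}}

```text
time: 28.5
tool_pos: [630.1, 1.6, 191.4]
tcp_rot: [180.0, -0.4, -10.8]
ft_force: [-0.2, 0.5, -1.7]
finger_gap: 21.6
```

```bash
python3 -c "
from h import *
s,p,R=state();print(s['ft_force'],s['wrist_torque'],p,s['tcp_rot'],s['finger_gap'])
"
```

```text
[-0.1772756   0.48883775 -1.72771469] [ 0.00499187  0.29839814 -0.04570248] [630.11242503   1.60535362 191.40886053] [179.95815278  -0.44785892 -10.76469481] 21.60450424766612
```

Emit:
{"fn": "jog_arm", "kwargs": {
  "offset": [
    [0,0,0.5],
    [0,0,0.5],
    [0,0,0.5]
  ],
  "delta_rot": [
    [0,0,-4],
    [0,0,-4],
    [0,0,-4]
  ],
  "jaw": [10,10,10]
}}

```text
time: 28.8
tool_pos: [630.3, 1.5, 190.3]
tcp_rot: [179.9, -0.5, 1.4]
ft_force: [-1.8, -0.2, 2.7]
finger_gap: 21.9
```

```bash
python3 -c "
from h import *
s,p,R=state();print(s['ft_force'],s['wrist_torque'],p,s['tcp_rot'],s['finger_gap'])
"
```

```text
[-1.7653726  -0.22840551  2.71757275] [ 0.0719941   0.3039142  -0.06693013] [630.34116378   1.52622656 190.33452236] [179.85767916  -0.46732254   1.37279545] 21.86282411373686
```

Emit:
{"fn": "jog_arm", "kwargs": {
  "offset": [
    [0,0,0],
    [0,0,0],
    [0,0,-1],
    [0,0,-25],
    [0,0,-40],
    [0,0,-10],
    [-25,0,0],
    [-40,0,0],
    [-35,0,10],
    [-25,0,25],
    [-12,0,30],
    [0,0,30],
    [0,0,10],
    [0,0,0]
  ],
  "delta_rot": [
    [0,0,0],
    [0,0,0],
    [0,0,0],
    [0,0,0],
    [0,0,0],
    [0,0,2],
    [0,0,2],
    [0,0,2],
    [0,0,0],
    [0,0,0],
    [0,0,0],
    [0,0,0],
    [0,0,0],
    [0,0,0]
  ],
  "jaw": [25,45,60,60,60,60,60,60,60,60,55,50,50,50]
}}

```text
time: 30.2
tool_pos: [494.8, 10.8, 164.5]
tcp_rot: [179.9, -1.4, -6.1]
ft_force: [-0.3, -0.1, -0.2]
finger_gap: 42.7
```

```bash
python3 -c "
from h import *
rows([483.5,15,90],-4.5,3)
snap('wrist','w15');snap('scene','s15')
"
```

```text
t 30.2 tcp [494.8  10.8 164.5] [179.9  -1.4  -6.1] J [ -5.  -8. 108.  -0.  79.   2.] gap 42.7
off tool [-13.4  -3.1  74.2] rot [ 0.11 -1.36 -1.62] n 2
offset [[-4.0, -1.0, 25.0], [-4.0, -1.0, 25.0], [-4.0, -1.0, 24.0]]
delta_rot [[0, 0, np.float64(-0.5)], [0, 0, np.float64(-0.6)], [0, 0, np.float64(-0.5)]]
```

View pics/w15.png

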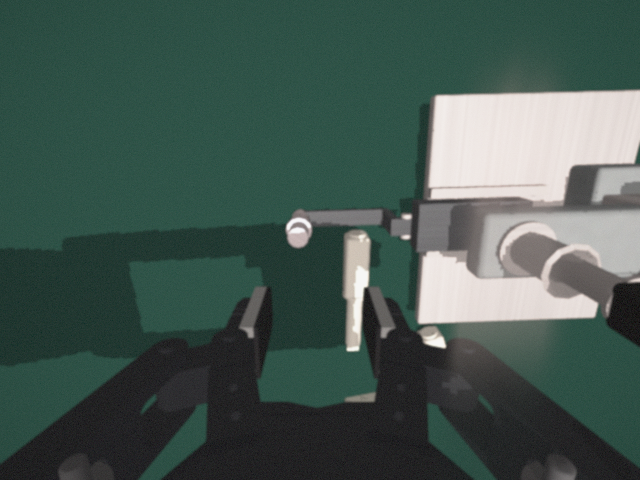

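View pics/s15.png

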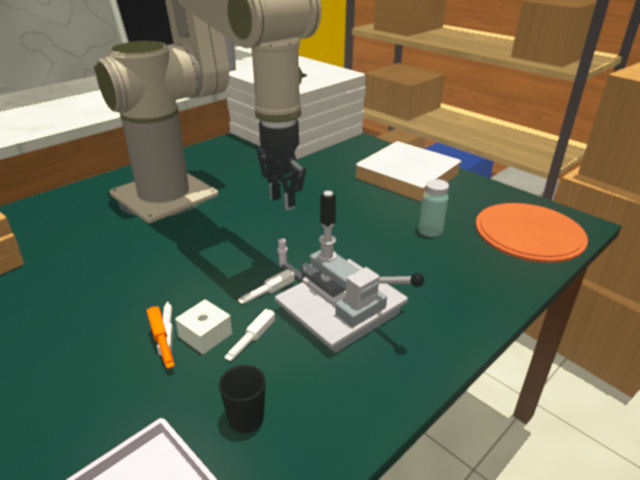

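Emit:
{"fn": "jog_arm", "kwargs": {
  "offset": [
    [-8,-2,20],
    [-6,-1,25],
    [-2,0,25],
    [0,0,0]
  ],
  "delta_rot": [
    [0,-1.4,-1.6],
    [0,0,0],
    [0,0,0],
    [0,0,0]
  ],
  "jaw": [45,45,45,45]
}}

```text
time: 30.7
tool_pos: [484.9, 15.0, 98.1]
tcp_rot: [179.9, -0.4, -4.3]
ft_force: [0.5, 0.5, -0.3]
finger_gap: 38.7
```

```bash
python3 -c "
from h import *
rows([483.5,15,32],-4.5,1,1)
"
```

```text
t 30.7 tcp [484.9  15.   98.1] [179.9  -0.4  -4.3] J [ -4.  -5. 112.  -0.  72.   0.] gap 38.7
off tool [-1.9 -0.  66.1] rot [ 0.1  -0.44  0.22] n 2
offset [[-1.4, 0.1, 66.1]]
delta_rot [[0, 0, np.float64(0.2)]]
```

Emit:
{"fn": "jog_arm", "kwargs": {
  "offset": [
    [-2,0,15],
    [-1,0,20],
    [-1,0,18],
    [0,0,9],
    [0,0,0]
  ],
  "delta_rot": [
    [0,-0.4,0.2],
    [0,0,0],
    [0,0,0],
    [0,0,0],
    [0,0,0]
  ],
  "jaw": [45,45,45,45,45]
}}

```text
time: 31.2
tool_pos: [484.9, 15.0, 37.0]
tcp_rot: [179.9, -0.3, -4.4]
ft_force: [-0.4, -0.8, -0.4]
finger_gap: 38.5
```

```bash
python3 -c "
from h import *
rows([483.5,15,32],-4.5,1,1)
"
```

```text
t 31.2 tcp [484.9  15.   37. ] [179.9  -0.3  -4.4] J [ -4.   0. 114.  -0.  65.   0.] gap 38.5
off tool [-1.5  0.1  5. ] rot [ 0.09 -0.29  0.05] n 1
offset [[-1.4, 0.1, 5.0]]
delta_rot [[0, 0, np.float64(0.1)]]
```

Emit:
{"fn": "jog_arm", "kwargs": {
  "offset": [
    [-1,0,4],
    [0,0,0],
    [0,0,0],
    [0,0,0],
    [0,0,0]
  ],
  "delta_rot": [
    [0,-0.3,0],
    [0,0,0],
    [0,0,0],
    [0,0,0],
    [0,0,0]
  ],
  "jaw": [35,25,15,15,15],
  "newtons": 30
}}

```text
time: 31.7
tool_pos: [483.5, 15.1, 34.5]
tcp_rot: [179.9, 0.2, -4.4]
ft_force: [-2.5, 1.3, -0.7]
finger_gap: 19.3
```

Emit:
{"fn": "jog_arm", "kwargs": {
  "offset": [
    [-2.5,0,1],
    [-3,0,1.5]
  ],
  "delta_rot": [
    [0,-0.2,0],
    [0,-0.4,0]
  ],
  "jaw": [15,15]
}}

```text
time: 31.9
tool_pos: [482.9, 15.1, 34.7]
tcp_rot: [179.9, 0.2, -4.4]
ft_force: [8.0, -1.0, -1.5]
finger_gap: 18.9
```

Emit:
{"fn": "jog_arm", "kwargs": {
  "offset": [
    [-3,0,1.5]
  ],
  "delta_rot": [
    [0,-0.4,0]
  ],
  "jaw": [15]
}}

```text
time: 32.0
tool_pos: [482.9, 15.1, 34.9]
tcp_rot: [179.9, 0.2, -4.5]
ft_force: [7.9, 0.5, -0.4]
finger_gap: 19.0
```

Emit:
{"fn": "jog_arm", "kwargs": {
  "offset": [
    [-3,0,1.5]
  ],
  "delta_rot": [
    [0,-0.4,0]
  ],
  "jaw": [15]
}}

```text
time: 32.1
tool_pos: [482.9, 15.2, 35.1]
tcp_rot: [179.9, 0.2, -4.5]
ft_force: [6.4, -0.3, -1.3]
finger_gap: 18.7
```

Stuck still at 6–8 N; pull a bit harder, keeping the lift near zero.

Emit:
{"fn": "jog_arm", "kwargs": {
  "offset": [
    [-4,0,1.2]
  ],
  "delta_rot": [
    [0,0,0]
  ],
  "jaw": [15]
}}

```text
time: 32.2
tool_pos: [482.6, 15.1, 35.8]
tcp_rot: [179.9, -0.2, -4.5]
ft_force: [10.8, -1.3, -3.7]
finger_gap: 19.3
```

Emit:
{"fn": "jog_arm", "kwargs": {
  "offset": [
    [-4,0,1.5]
  ],
  "delta_rot": [
    [0,-0.2,0]
  ],
  "jaw": [15]
}}

```text
time: 32.3
tool_pos: [482.2, 15.1, 36.1]
tcp_rot: [179.9, -0.5, -4.5]
ft_force: [9.9, 0.1, -3.9]
finger_gap: 19.0
```

Emit:
{"fn": "jog_arm", "kwargs": {
  "offset": [
    [-4.5,0,1.5]
  ],
  "delta_rot": [
    [0,-0.4,0]
  ],
  "jaw": [15]
}}

```text
time: 32.4
tool_pos: [481.1, 15.2, 36.3]
tcp_rot: [179.9, -0.5, -4.5]
ft_force: [10.1, -1.0, -5.1]
finger_gap: 19.1
```

Emit:
{"fn": "jog_arm", "kwargs": {
  "offset": [
    [-4.5,0,1.5]
  ],
  "delta_rot": [
    [0,-0.4,0]
  ],
  "jaw": [15]
}}

```text
time: 32.5
tool_pos: [479.8, 15.2, 36.4]
tcp_rot: [179.9, -0.5, -4.5]
ft_force: [9.7, -0.1, -5.4]
finger_gap: 19.4
```

Emit:
{"fn": "jog_arm", "kwargs": {
  "offset": [
    [-4.5,0,1.5]
  ],
  "delta_rot": [
    [0,-0.4,0]
  ],
  "jaw": [15]
}}

```text
time: 32.6
tool_pos: [478.5, 15.3, 36.5]
tcp_rot: [179.9, -0.5, -4.5]
ft_force: [10.4, -0.6, -5.3]
finger_gap: 19.1
```

Emit:
{"fn": "jog_arm", "kwargs": {
  "offset": [
    [0,0,1],
    [2.5,0,0],
    [4,0,-1]
  ],
  "delta_rot": [
    [0,-0.5,0],
    [0,0,0],
    [0,0.3,0]
  ],
  "jaw": [15,15,15]
}}

```text
time: 32.9
tool_pos: [479.8, 15.3, 34.3]
tcp_rot: [179.9, 0.4, -4.5]
ft_force: [-12.2, 1.5, 0.3]
finger_gap: 19.1
```

Emit:
{"fn": "jog_arm", "kwargs": {
  "offset": [
    [4.5,0,-1.5]
  ],
  "delta_rot": [
    [0,0.4,0]
  ],
  "jaw": [15]
}}

```text
time: 33.0
tool_pos: [480.5, 15.3, 33.9]
tcp_rot: [179.9, 0.4, -4.5]
ft_force: [-12.8, 0.9, 0.8]
finger_gap: 19.1
```

Emit:
{"fn": "jog_arm", "kwargs": {
  "offset": [
    [4.5,0,-1.5]
  ],
  "delta_rot": [
    [0,0.4,0]
  ],
  "jaw": [15]
}}

```text
time: 33.1
tool_pos: [481.2, 15.4, 33.4]
tcp_rot: [179.9, 0.5, -4.5]
ft_force: [-13.1, 1.1, 1.4]
finger_gap: 19.4
```

Emit:
{"fn": "jog_arm", "kwargs": {
  "offset": [
    [4.5,0,-1.5]
  ],
  "delta_rot": [
    [0,0.4,0]
  ],
  "jaw": [15]
}}

```text
time: 33.2
tool_pos: [481.7, 15.4, 32.9]
tcp_rot: [179.9, 0.6, -4.5]
ft_force: [-13.6, 0.7, 1.6]
finger_gap: 19.1
```

Emit:
{"fn": "jog_arm", "kwargs": {
  "offset": [
    [-1.5,0,0],
    [0,0,0],
    [0,0,-25],
    [0,0,-45],
    [0,0,-45],
    [0,0,-45],
    [15,0,-40],
    [30,0,-20],
    [35,0,0],
    [30,0,0],
    [25,0,0],
    [0,0,0]
  ],
  "delta_rot": [
    [0,0.6,0],
    [0,0,0],
    [0,0,0],
    [0,0,0],
    [0,0,0],
    [0,0,-2],
    [0,0,-2],
    [0,0,-2],
    [0,0,0],
    [0,0,0],
    [0,0,0],
    [0,0,0]
  ],
  "jaw": [40,60,60,60,60,60,60,60,60,60,60,60]
}}

```text
time: 34.4
tool_pos: [624.4, 17.3, 269.6]
tcp_rot: [179.9, -1.0, 1.8]
ft_force: [-0.4, 0.5, -1.0]
finger_gap: 51.5
```

```bash
python3 -c "
from h import *
rows([630.3,3.3,262],1.4,2,1)
snap('wrist','w16')
"
```

```text
t 34.4 tcp [624.4  17.3 269.6] [179.9  -1.    1.8] J [-3. 10. 79. -0. 90. -5.] gap 51.5
off tool [ 5.4 14.2  7.7] rot [ 0.14 -1.01  0.37] n 1
offset [[2.8, 7.1, 3.8], [2.7, 7.1, 3.8]]
delta_rot [[0, 0, np.float64(0.2)], [0, 0, np.float64(0.2)]]
```

View pics/w16.png

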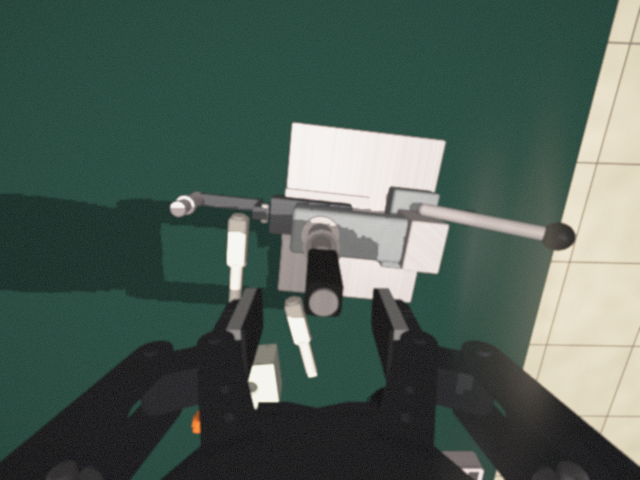

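Emit:
{"fn": "jog_arm", "kwargs": {
  "offset": [
    [3,7,0],
    [2,6,0],
    [0,0,15],
    [0,0,25],
    [0,0,25],
    [0,0,9],
    [0,0,0]
  ],
  "delta_rot": [
    [0,-1,0.3],
    [0,0,0],
    [0,0,0],
    [0,0,0],
    [0,0,0],
    [0,0,0],
    [0,0,0]
  ],
  "jaw": [60,60,60,60,60,60,55]
}}

```text
time: 35.15
tool_pos: [626.3, 4.0, 193.1]
tcp_rot: [179.9, -0.2, 1.5]
ft_force: [-0.2, 1.3, 0.8]
finger_gap: 46.9
```

```bash
python3 -c "
from h import *
rows([630.3,3.3,190],1.4,1,1)
"
```

```text
t 35.15 tcp [626.3   4.  193.1] [179.9  -0.2   1.5] J [-4. 12. 84. -0. 84. -6.] gap 46.9
off tool [4.  0.8 3.1] rot [ 0.14 -0.2   0.06] n 1
offset [[4.0, 0.8, 3.1]]
delta_rot [[0, 0, np.float64(0.1)]]
```

Emit:
{"fn": "jog_arm", "kwargs": {
  "offset": [
    [3.8,0.5,3],
    [0,0,0],
    [0,0,0],
    [0,0,0],
    [0,0,0]
  ],
  "delta_rot": [
    [0,0,0],
    [0,0,0],
    [0,0,0],
    [0,0,0],
    [0,0,0]
  ],
  "jaw": [50,30,15,10,10],
  "newtons": 40
}}

```text
time: 35.65
tool_pos: [630.7, 3.5, 192.3]
tcp_rot: [179.8, -0.3, 1.5]
ft_force: [-0.7, 0.2, -4.0]
finger_gap: 21.5
```

```bash
python3 -c "
from h import *
s,p,R=state();print(s['ft_force'],s['wrist_torque'],p,s['tcp_rot'],s['finger_gap'])
"
```

```text
[-0.74167994  0.19121273 -3.99119359] [-0.07922918  0.13238337 -0.02091853] [630.66007972   3.53832069 192.28256641] [179.84146129  -0.30693422   1.47108874] 21.497559671100532
```

Emit:
{"fn": "jog_arm", "kwargs": {
  "offset": [
    [0,0,0.6]
  ],
  "delta_rot": [
    [0,0,-4]
  ],
  "jaw": [10]
}}

```text
time: 35.75
tool_pos: [630.7, 3.5, 192.0]
tcp_rot: [179.8, -0.3, 5.5]
ft_force: [-1.1, -0.3, 0.7]
finger_gap: 22.0
```

```bash
python3 -c "
from h import *
s,p,R=state();print(s['ft_force'],s['wrist_torque'],p,s['tcp_rot'],s['finger_gap'])
"
```

```text
[-1.13256288 -0.26208215  0.74816781] [-0.05953805  0.49113897 -0.09478018] [630.74809433   3.49864695 192.03618572] [179.82023675  -0.30753346   5.48373243] 21.998148888680436
```

Emit:
{"fn": "jog_arm", "kwargs": {
  "offset": [
    [0,0,0.5]
  ],
  "delta_rot": [
    [0,0,-4]
  ],
  "jaw": [10]
}}

```text
time: 35.85
tool_pos: [630.8, 3.5, 192.2]
tcp_rot: [179.8, -0.3, 9.6]
ft_force: [-2.7, -0.1, 1.5]
finger_gap: 21.7
```

```bash
python3 -c "
from h import *
s,p,R=state();print(s['ft_force'],s['wrist_torque'],p,s['tcp_rot'],s['finger_gap'])
"
```

```text
[-2.65417547 -0.06041111  1.49027546] [-0.07692088  0.58059043 -0.03135414] [630.80928955   3.48006152 192.18833309] [179.79072927  -0.31046946   9.63532901] 21.680869041976
```

Emit:
{"fn": "jog_arm", "kwargs": {
  "offset": [
    [0,0,0.3],
    [0,0,0],
    [0,0,0],
    [0,0,0],
    [0,0,-1],
    [0,0,-25],
    [0,0,-40],
    [0,0,-10],
    [-25,0,0],
    [-40,0,0],
    [-35,0,10],
    [-25,0,25],
    [-12,0,30],
    [0,0,30],
    [0,0,10],
    [0,0,0]
  ],
  "delta_rot": [
    [0,0,-4.5],
    [0,0,0],
    [0,0,0],
    [0,0,0],
    [0,0,0],
    [0,0,0],
    [0,0,0],
    [0,0,8],
    [0,0,8],
    [0,0,3],
    [0,0,0],
    [0,0,0],
    [0,0,0],
    [0,0,0],
    [0,0,0],
    [0,0,0]
  ],
  "jaw": [10,10,25,45,60,60,60,60,60,60,60,60,55,50,50,50]
}}

```text
time: 37.45
tool_pos: [497.5, 10.0, 171.0]
tcp_rot: [180.0, -1.6, -6.3]
ft_force: [-0.8, -0.0, -0.1]
finger_gap: 42.9
```

```bash
python3 -c "
from h import *
rows([482,15.2,95],-4.5,3)
"
```

```text
t 37.45 tcp [497.5  10.  171. ] [180.   -1.6  -6.3] J [ -5.  -8. 107.  -0.  79.   2.] gap 42.9
off tool [-18.1  -3.6  75.5] rot [ 0.07 -1.61 -1.77] n 2
offset [[-5.0, -1.0, 25.0], [-6.0, -1.0, 26.0], [-5.0, -2.0, 25.0]]
delta_rot [[0, 0, np.float64(-0.6)], [0, 0, np.float64(-0.6)], [0, 0, np.float64(-0.6)]]
```

Emit:
{"fn": "jog_arm", "kwargs": {
  "offset": [
    [-10,-2,22],
    [-7,-1,27],
    [-3,-1,25],
    [0,0,0]
  ],
  "delta_rot": [
    [0,-1.6,-1.7],
    [0,0,0],
    [0,0,0],
    [0,0,0]
  ],
  "jaw": [45,45,45,45]
}}

```text
time: 37.85
tool_pos: [481.7, 15.8, 98.2]
tcp_rot: [179.9, -0.2, -4.3]
ft_force: [-0.9, -0.6, 0.0]
finger_gap: 38.2
```

```bash
python3 -c "
from h import *
rows([482,15.2,33],-4.5,3)
snap('wrist','w17')
"
```

```text
t 37.85 tcp [481.7  15.8  98.2] [179.9  -0.2  -4.3] J [ -4.  -5. 112.  -0.  73.   0.] gap 38.2
off tool [ 0.1  0.5 65.2] rot [ 0.06 -0.23  0.15] n 2
offset [[0.0, 0.0, 22.0], [0.0, 0.0, 21.0], [0.0, 1.0, 22.0]]
delta_rot [[0, 0, np.float64(0.1)], [0, 0, np.float64(0.0)], [0, 0, np.float64(0.1)]]
```

View pics/w17.png

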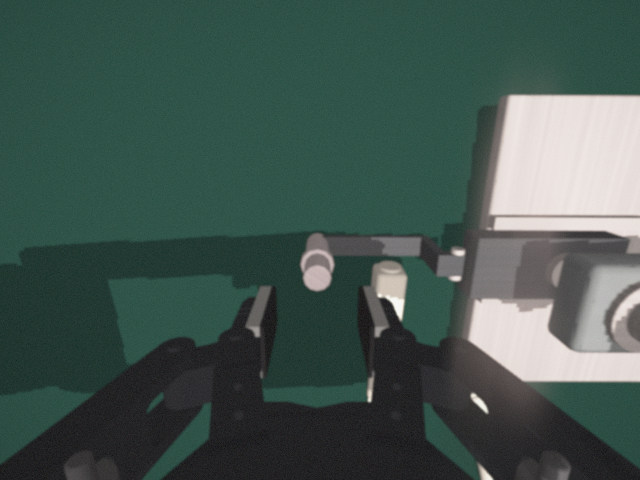

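Centred over the post (317,275). Descend, close, then slide the block in both directions.

Emit:
{"fn": "jog_arm", "kwargs": {
  "offset": [
    [-1,0,15],
    [-1,0,20],
    [-1,0,18],
    [0,0,12],
    [0,0,2],
    [0,0,0],
    [0,0,0],
    [0,0,0],
    [0,0,0]
  ],
  "delta_rot": [
    [0,-0.3,0.1],
    [0,0,0],
    [0,0,0],
    [0,0,0],
    [0,0,0],
    [0,0,0],
    [0,0,0],
    [0,0,0],
    [0,0,0]
  ],
  "jaw": [45,45,45,45,40,30,15,15,15],
  "newtons": 30
}}

```text
time: 38.8
tool_pos: [484.6, 15.4, 36.4]
tcp_rot: [179.9, -0.3, -4.4]
ft_force: [-1.9, 0.2, 0.3]
finger_gap: 19.2
```

```bash
python3 -c "
from h import *
s,p,R=state();print(s['ft_force'],s['wrist_torque'],p,s['tcp_rot'],s['finger_gap'])
"
```

```text
[-1.93666243  0.15100141  0.28577226] [ 0.01779406  0.6012918  -0.01125171] [484.60636751  15.42874548  36.38559968] [179.93652505  -0.2605008   -4.40164786] 19.24073844948199
```

Emit:
{"fn": "jog_arm", "kwargs": {
  "offset": [
    [2.5,0,-0.5],
    [3,0,-1]
  ],
  "delta_rot": [
    [0,-0.2,0],
    [0,0.2,0]
  ],
  "jaw": [15,15]
}}

```text
time: 39.0
tool_pos: [486.4, 15.4, 36.7]
tcp_rot: [179.9, 0.2, -4.4]
ft_force: [-9.4, 0.6, -0.4]
finger_gap: 18.8
```

Emit:
{"fn": "jog_arm", "kwargs": {
  "offset": [
    [3.5,0,-1.2]
  ],
  "delta_rot": [
    [0,0.3,0]
  ],
  "jaw": [15]
}}

```text
time: 39.1
tool_pos: [487.6, 15.4, 37.0]
tcp_rot: [179.9, 0.2, -4.4]
ft_force: [-10.4, -0.2, -1.1]
finger_gap: 19.3
```

Emit:
{"fn": "jog_arm", "kwargs": {
  "offset": [
    [3.5,0,-1.2]
  ],
  "delta_rot": [
    [0,0.3,0]
  ],
  "jaw": [15]
}}

```text
time: 39.2
tool_pos: [488.8, 15.3, 37.2]
tcp_rot: [179.9, 0.2, -4.4]
ft_force: [-9.1, 0.6, -0.7]
finger_gap: 19.1
```

Emit:
{"fn": "jog_arm", "kwargs": {
  "offset": [
    [3.5,0,-1.2]
  ],
  "delta_rot": [
    [0,0.3,0]
  ],
  "jaw": [15]
}}

```text
time: 39.3
tool_pos: [489.9, 15.3, 37.3]
tcp_rot: [179.9, 0.2, -4.4]
ft_force: [-9.3, 1.0, -2.3]
finger_gap: 19.2
```

Emit:
{"fn": "jog_arm", "kwargs": {
  "offset": [
    [3.5,0,-1.2]
  ],
  "delta_rot": [
    [0,0.3,0]
  ],
  "jaw": [15]
}}

```text
time: 39.4
tool_pos: [491.0, 15.2, 37.4]
tcp_rot: [179.9, 0.2, -4.4]
ft_force: [-10.1, 0.5, -0.8]
finger_gap: 19.1
```

Emit:
{"fn": "jog_arm", "kwargs": {
  "offset": [
    [-1.5,0,0],
    [0,0,0],
    [0,0,0],
    [0,0,-20],
    [0,0,-40],
    [0,0,-45],
    [-10,0,-45],
    [0,0,-30],
    [0,0,0],
    [0,0,0]
  ],
  "delta_rot": [
    [0,0,0],
    [0,0,0],
    [0,0,0],
    [0,0,0],
    [0,0,0],
    [0,0,0],
    [0,0,0],
    [0,0,0],
    [0,0,0],
    [0,0,0]
  ],
  "jaw": [15,35,50,50,50,50,50,50,50,50]
}}

```text
time: 40.4
tool_pos: [483.3, 15.9, 229.6]
tcp_rot: [179.9, -0.5, -4.4]
ft_force: [0.1, 1.9, -1.5]
finger_gap: 42.9
```

```bash
python3 -c "
from h import *
plan([480,15,200],-4.5)
snap('wrist','w18');snap('scene','s18',(230,180,430,360),3)
"
```

```text
t 40.4 tcp [483.3  15.9 229.6] [179.9  -0.5  -4.4] J [ -4. -11. 104.  -0.  87.   0.] gap 42.9
off tool [-3.5  1.1 29.5] rot [ 0.06 -0.54  0.12] n 1
```

View pics/w18.png

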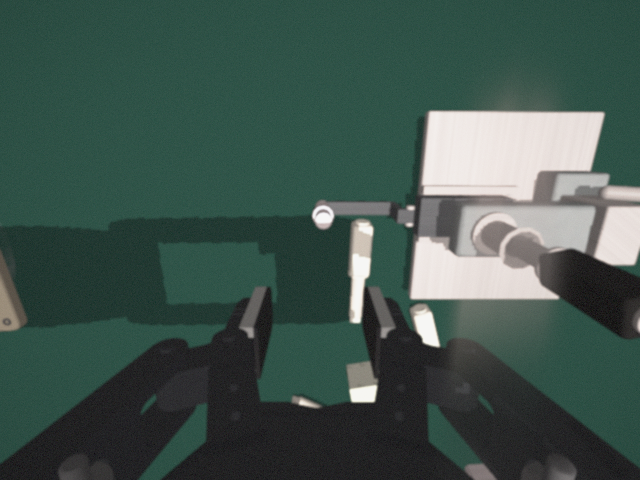

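View pics/s18.png

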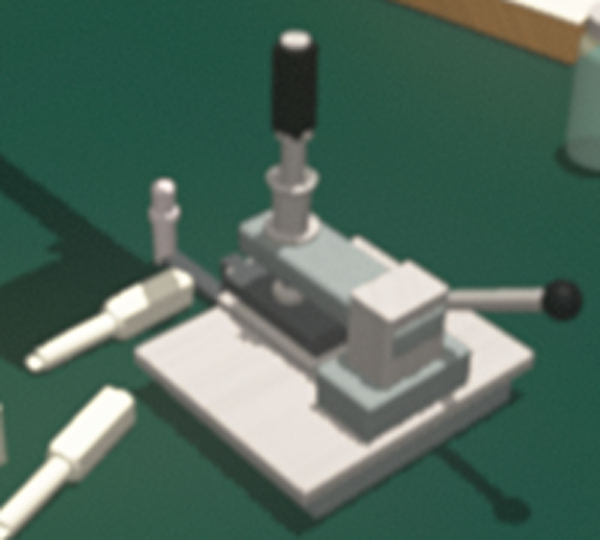

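```bash
python3 -c "
import cv2,numpy as np
L=[]
for f in ('s7','s9','s15','s18'):
    a=cv2.imread(f'pics/{f}_full.png')[180:270,300:355]
    L.append(cv2.resize(a,None,fx=3.5,fy=6,interpolation=cv2.INTER_CUBIC))
cv2.imwrite('pics/c20.png',np.hstack(L))
"
```

```text
(no output)
```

View pics/c20.png

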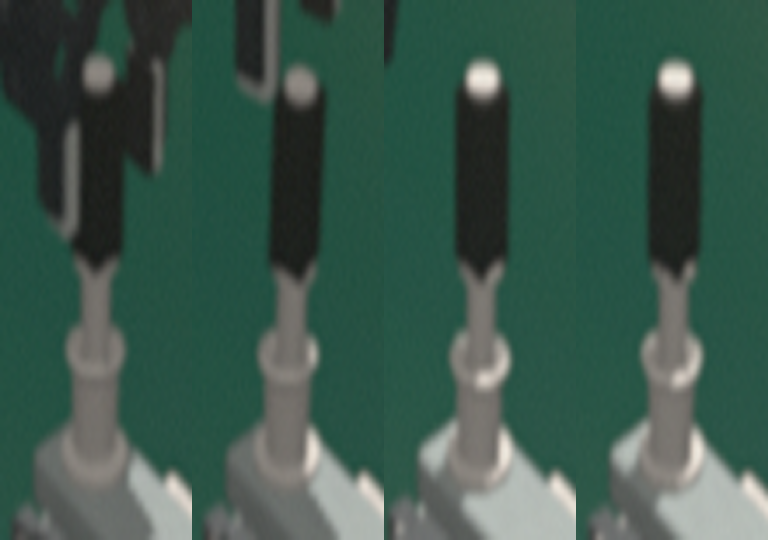

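```bash
python3 -c "
from bench import r,monitor
print(r.hand_in(),monitor.sense()['time'])"
```

```text
the job is handed in; nothing more can be done
the job is handed in; nothing more can be done
```

I set the stop screw so the block just drags under the foot, then handed the job in at about 40.5 s. No verdict was reported.

**What I did:** I took the black-handled driver from the holder and seated it in the screw slot. I turned the screw clockwise about 60° and the block still slid free at about 3 N. Another 45° raised the drag to about 12 N, near the top of the 7 to 13 N range. I backed off anticlockwise in two small turns. The first made no clear difference to the drag, possibly because it only took up the slot's free play.

**Last checks:** The block slid about 5 mm by its post with a steady drag of 9 to 10 N, so the press is roughly 6 N and not jammed. It is still under the foot, nearly centred on the screw. In the final picture the driver stands in the screw at the same height above the rim as when first seated. The arm is clear of everything.

**Things that went wrong or disagreed:**
- **Look-alikes fell:** all four toppled at around 2 to 4 s, while I was fetching the driver. The gripper should not have come near them. They stood on their blade tips, so I think they fell by themselves, but I did not see it happen. One lies close beside the block's link.
- **Hard push on the post:** one early push reached about 19 N sideways and 21 N down because the tool had sunk. I relieved it at once.
- **Drag readings:** they shifted by 1 to 2 N with how much I lifted or pressed the post, so I relied on the slides made with almost no vertical load.
- **Bystanders:** I never went near the shaker or the cup, but I did not check their positions again at the end.

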